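# Lever open the sample case and stack its cartons on the plate

## Robot

A 6-joint arm with a two-finger parallel gripper is mounted at the origin on the work surface. World frame = base frame: x ahead of the robot, y to its left, z up, the work surface at z = 0. Lengths are in mm, angles in degrees, forces in N, time in s.
With the tool pointing down it reaches from about 350 to 850 mm from the base axis. Payload 8.1 kg.
Tool frame: the origin (TCP) lies at the very end of the fingers, on their centre line; the grasp point (between the pads) lies 19 mm behind it; z points along the fingers, y is the direction in which the jaws open and shut (so a half turn about z gives the same grasp; the last joint's range is limited). The gripper opens to 85 mm and grips with 20 to 120 N. Pads are 22 mm wide; open, the fingers measure 114 mm over their backs; the gripper's body (76 mm by 85 mm) begins 54 mm behind the grasp point. The pads swing forward as they close: fully open they stand 13 mm farther back than shut.
Start: joints at [69.935, 7.471, 85.268, -0, 87.261, -4.893], TCP at [157.008, 579.097, 231.292] pointing down, gripper open.
Joint ranges: [-169.43, 169.43], [-51.17, 129.36], [1.28, 143.12], [-76.62, 256.62], [0, 156.53], [-152.29, 152.29]. Speed limits (degrees/s): [136.94, 136.94, 159.86, 180, 180, 180].

## Interface

Orientations are given as [roll, pitch, yaw] about the fixed x, y, z axes, in that order (R = Rz(yaw) Ry(pitch) Rx(roll)).
In Python, from bench import r gives the robot as it stands.
- The arm moves only by the shell command python3 -m crank 'ROWS' [OPENING] [FORCE]. ROWS is JSON, a list that holds one entry, the list of rows, each a list of 6 numbers: the shift along the tool's x, y, z in m, then the turn, a rotation vector about the tool's x, y, z in rad. A call has 1 to 10 rows; each row is the pose to reach, as a shift and turn from the pose measured when the call began, along the tool's axes at that moment; what a row does not reach only later rows make up. A row lasts 1/8 s, in which the tool goes at most 62.5 mm and 10.7 degrees, less where a joint would pass 70% of its speed; a pose out of reach is approached as far as the arm can. A call with a gripper value outside its range is refused whole. OPENING is the closure, from 0 (fully open) to 1 (shut), set as the call begins (- or left out, the last holds). The fingers move at their own pace and stop on an object; FORCE is the grip in N (left out, the last holds). Time passes only in rows, so rows that repeat a pose let the fingers close. It gives the time, the measured TCP pose, the force and the opening at its end, in the units of the state.
- r.sense(): the state, without advancing time (a new reading comes with each control period).
- r.snapshot(name): name is "scene" or "top" or "wrist"; returns (picture, depth): 420x560x3 uint8, blue, green, red; 420x560 float32, mm along the optical axis (not along the pixel's ray), 0 where there is no reading.
- r.get_calibration(name): a dict with "mtx" (3x3 intrinsics, pixels), "cam_to_world" (4x4, takes a point from camera to world coordinates). Camera axes: x right, y down, z forward; pixel columns grow to the right and rows downward; lengths in mm; the calibration is good to about 2 mm. A picture is of the moment at which its call begins: read the wrist's pose just before it. get_calibration takes no time and is no camera call; for the wrist camera it gives the pose at the moment of the call.
- r.hand_in(): hands the job in, once; it reports no verdict.
Trained networks look in the newest picture that a camera, given by its name, has taken for a name from the list of things; names that differ only in an ending like _2 or _b are one class to them, and where a whole thing is asked for, a point or a joint stands for the part that bears it (a point fixed in the world has none). Each returns a list of dicts, best first, with "conf" (0 to 1); they miss things now and then, are a little off and sometimes report something else, mostly with a low value. They report only what shows in the picture. A call takes as long as a camera call. They do not tell look-alikes from the thing itself.
- r.look_for(thing, camera): "extent" ([left, top, right, bottom] in pixels, round what is visible of it).
- r.landmark_of(thing, camera): "pixel" ([column, row] in pixels: a listed point, or the origin of a listed thing).
The state is a dict: "time": time; "joint_pos": joint angles; "qd": joint speeds; "joint_efforts": joint torques, N m; "tool_pos": TCP position; "tcp_rot": TCP orientation; "ft_force": force on the tool from outside, world axes, zero at the start; "wrist_torque": the same for the moment, N m; "finger_gap": finger opening in mm.
Only numpy, scipy, OpenCV 4.12 (cv2) and the standard library are available. Lean on these libraries where they do the work, as an engineer would, in place of code of your own. Each camera call takes 0.05 s, during which the arm holds its last target.

## Task

Take the flat pry blade from the grey mat, lever up the cover of the aluminium sample case at the notch in the middle of its front edge, and swing the cover fully up; lay the blade back on the mat. Take every carton out of the case and stack them, the way up they stand, in one column in the middle of the square plate, flush with one another and square with the plate, long sides pointing away from the robot. Then shut the cover gently and fully, and leave everything else where it stands.

Things in the scene. Friction and masses are not known exactly. Their poses are not given: they have to be found in the camera images.
- lid (a joint): angle of the case's cover, rad: 0 shut, 1.57 upright, 1.75 the stop. The hinge is stiff: the cover stays at any angle; lifting takes about 2 to 3 N at the front edge, shutting about 1 to 2 N
- notch (a point): pry notch: centre of its opening, in the outer face of the sample case's front wall (which faces the robot's right). x points level into the case, z up. The notch is 60 mm wide and 12 mm high (6 mm above and below this point), cut through the 6 mm wall; its top is open to the underside of the cover, which rests flush on the wall tops
- case_floor (a point): centre of the inside floor of the sample case, 6 mm above the bench; axes as notch. The case is a fixed bare-aluminium box 160 mm from front to hinge (x) x 240 mm wide (y) x 60 mm high, walls and floor 6 mm; inside 148 x 228 mm
- lid_hinge (a point): middle of the hinge line, along the case's back edge, 60 mm above the bench, on the underside of the cover. Its axes turn with the cover: x points away from the cover, z out of its upper face, y along the hinge
- lid_edge (a point): middle of the cover's front edge, on its underside, 160 mm from the hinge; the cover is a flat white panel 160 x 240 x 6 mm without any handle, a dark steel strip 60 mm wide on its top just above the notch, flush with the case's sides; axes as lid_hinge
- pry_grip (a point): flat pry blade, centre of its grip: a black handle 95 long x 30 wide x 26 mm high with a level steel blade 90 long x 24 wide x 3 mm thick, half-way up the handle. This point is on the handle's middle height, 30 mm behind the handle's front end and close to the centre of mass; x points along the blade to its tip, z up
- pry_tip (a point): end of the pry blade, mid thickness, 120 mm ahead of pry_grip; same axes
- mat_top (a point): centre of the top of the grey bench mat, 220 (x) x 100 (y) x 3 mm, fixed; z up. The pry blade lies on it at first
- plate_top (a point): centre of the top of the square aluminium stacking plate, 110 x 110 x 8 mm, fixed; x and y along its edges, z up
- carton1_mid (a point): closed cardboard carton with a white label band, 56 (x) x 44 (y) x 34 mm (z), about 90 g, at first in a row in the case, long side from front to back, about 8 mm from the next; this point is its centre. All four are alike; some are absent (None)
- carton2_mid (a point): closed cardboard carton with a white label band, 56 (x) x 44 (y) x 34 mm (z), about 90 g, at first in a row in the case, long side from front to back, about 8 mm from the next; this point is its centre. All four are alike; some are absent (None)
- carton3_mid (a point): closed cardboard carton with a white label band, 56 (x) x 44 (y) x 34 mm (z), about 90 g, at first in a row in the case, long side from front to back, about 8 mm from the next; this point is its centre. All four are alike; some are absent (None)
- carton4_mid (a point): closed cardboard carton with a white label band, 56 (x) x 44 (y) x 34 mm (z), about 90 g, at first in a row in the case, long side from front to back, about 8 mm from the next; this point is its centre. All four are alike; some are absent (None)
- amber_bottle: brown glass bottle, 52 mm across, 115 mm tall; origin under its centre; leave alone
- white_jar: white plastic jar, 56 mm across, 60 mm tall; origin under its centre; leave alone
- beaker: glass beaker, 60 mm across, 75 mm tall; origin under its centre; leave alone
- dish: clear round dish, 76 mm across, 14 mm tall; origin under its centre; leave alone
- amber_vial: small brown vial with white cap, 28 mm across, 50 mm tall; origin under its centre; leave alone
- weight_case: wooden case for weights, 90 x 60 x 30 mm; origin under its centre; leave alone
- tall_bottle: brown glass bottle, 70 mm across, 170 mm tall; origin under its centre; leave alone
Mind the look-alikes: they are no part of the job. Of the things shaped like the part that bears mat_top, the grey one is meant.

How it is judged (in metres and radians):
On the way, in this order (a step that is already met when the one before it is completed fails the run):
1. the cover is raised by the pry blade (over 0.15 rad, blade pressing on it) (value of joint lid above 0.15 rad and contact force between pry and lid above 0.3 N), for 0.1 s.
2. the cover is swung up (over 1.4 rad) (value of joint lid above 1.4 rad), for 0.2 s.
3. all cartons stand in one square column on the plate, let go (horizontal distance between each of carton1_mid, carton2_mid, carton3_mid, carton4_mid and plate_top below 0.012 m and angle between the x axis of each of carton1_mid, carton2_mid, carton3_mid, carton4_mid and the x axis of plate_top, either way round below 0.14 rad and angle between each of carton1_mid, carton2_mid, carton3_mid, carton4_mid's own z axis and vertical below 0.1 rad and linear speed of each of carton1, carton2, carton3, carton4 below 0.02 m/s and contact force between each of carton1, carton2, carton3, carton4 and the fingers below 0.1 N and z of each of carton1_mid, carton2_mid, carton3_mid, carton4_mid in the frame of plate_top below 0.13 m and horizontal distance between carton1_mid and carton2_mid below 0.008 m and horizontal distance between each of carton1_mid, carton2_mid and carton3_mid below 0.008 m and horizontal distance between each of carton1_mid, carton2_mid, carton3_mid and carton4_mid below 0.008 m), for 0.3 s.
At the end, for the whole second after the job is handed in: All cartons present stand upright in one column on the plate, each within 12 mm of the plate's centre and 8 mm of one another, long sides within 0.14 rad of the plate's x; the cover is shut (under 0.04 rad); the pry blade lies flat at rest with its grip point over the mat; nothing is held (all of step 3 and x of pry_grip in the frame of mat_top between -0.11 and 0.11 m and y of pry_grip in the frame of mat_top between -0.05 and 0.05 m and z of pry_grip in the frame of mat_top below 0.022 m and linear speed of pry below 0.02 m/s and value of joint lid below 0.04 rad); the robot touches nothing.
It fails at once if the cover is slammed (falls faster than 3 rad/s) (velocity of joint lid below -3 rad/s).
It fails at once if a bystander (bottle, jar, beaker, dish, vial, wooden case) is pushed more than 3 cm (distance of any of amber_bottle, white_jar, beaker, dish, amber_vial, weight_case, tall_bottle from where it was at the start of the episode above 0.03 m).
Of carton1, carton2, carton3, carton4 only 2 to 4 are there at a start; the rules pass over those that are not, and their reading is None.
At some moment in a run one of pry may be knocked a few centimetres aside while the robot is not near it.
Once in a run the grip may slacken for a moment while it holds something.
It also fails if it takes over 210 s, if anything falls off the work surface, if the arm or the gripper's body presses on something with over 40 N, if the wrist force passes 120 N, or if a joint passes its speed limit or range.

## Working session

There is one attempt and no reset: what is moved stays moved. The work goes in short steps, Python scripts to look and compute and a shell command to move; the robot and the scene stay as the last step left them, time stands still between calls to the robot, and variables do not carry over. Pictures are saved under pics/ and viewed, and the job is handed in when it is done.

```bash
ls; mkdir -p pics; cat > h.py <<'E'
import numpy as np, cv2
from bench import r
from scipy.spatial.transform import Rotation as R
def snap(cam,name):
    p,d=r.snapshot(cam); cv2.imwrite('pics/%s.png'%name,p); np.save('pics/%s.npy'%name,d)
    return p,d
def dep(d,u,v,w=1):
    u=int(round(u));v=int(round(v)); q=d[max(0,v-w):v+w+1,max(0,u-w):u+w+1]; q=q[q>0]
    return np.median(q) if q.size else 0
def ray(cal,u,v):
    K=np.array(cal['mtx']);T=np.array(cal['cam_to_world'])
    x=np.linalg.inv(K)@[u,v,1]; return T[:3,3],T[:3,:3]@x
def px2w(cal,u,v,z): # depth
    o,dv=ray(cal,u,v); return o+dv*z
def onz(cal,u,v,h):
    o,dv=ray(cal,u,v); return o+dv*(h-o[2])/dv[2]
def proj(cal,P):
    K=np.array(cal['mtx']);T=np.array(cal['cam_to_world'])
    c=np.linalg.inv(T)@np.append(P,1); p=K@c[:3]; return p[:2]/p[2]
E
python3 - <<'E'
from h import *
np.set_printoptions(precision=1,suppress=True)
print(r.sense())
for c in ('scene','top','wrist'):
    snap(c,c+'0'); k=r.get_calibration(c); print(c,np.array(k['mtx']),np.array(k['cam_to_world']))
E
```

```text
pics
{'time': 0.0, 'joint_pos': array([69.9,  7.5, 85.3, -0. , 87.3, -4.9]), 'qd': array([-0.1,  0. , -0.1,  0.1,  0.1, -0.1]), 'joint_efforts': array([  0. , -56.9, -50.1,   0. ,   0. ,   0. ]), 'tool_pos': array([156.8, 578.6, 230.2]), 'tcp_rot': array([-179.9,   -0. ,  164.8]), 'ft_force': array([0.6, 0.1, 0.9]), 'wrist_torque': array([ 0., -0.,  0.]), 'finger_gap': 85.48060206866761}
scene [[471.3   0.  281.2]
 [  0.  471.3 211.1]
 [  0.    0.    1. ]] [[   0.5    0.8   -0.5 1038. ]
 [   0.9   -0.4    0.2 -271.1]
 [   0.    -0.5   -0.9 1034.2]
 [   0.     0.     0.     1. ]]
top [[391.4   0.  281.5]
 [  0.  391.4 212.9]
 [  0.    0.    1. ]] [[  -0.    -1.     0.1  432. ]
 [  -1.     0.     0.   -14.6]
 [  -0.    -0.1   -1.  1154.9]
 [   0.     0.     0.     1. ]]
wrist [[349.3   0.  275.2]
 [  0.  349.3 211.4]
 [  0.    0.    1. ]] [[  0.3   0.9   0.3  77.8]
 [  1.   -0.2  -0.1 600.4]
 [ -0.    0.3  -0.9 372.4]
 [  0.    0.    0.    1. ]]
```

View pics/scene0.png

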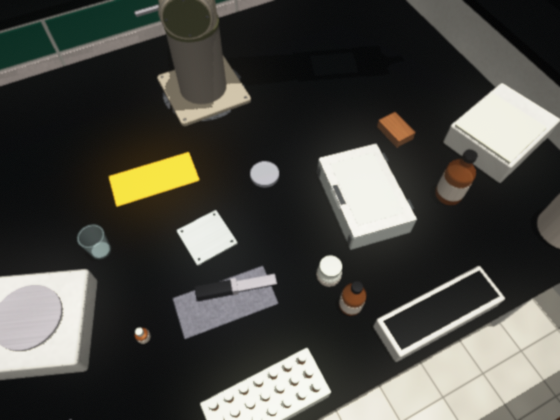

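View pics/top0.png

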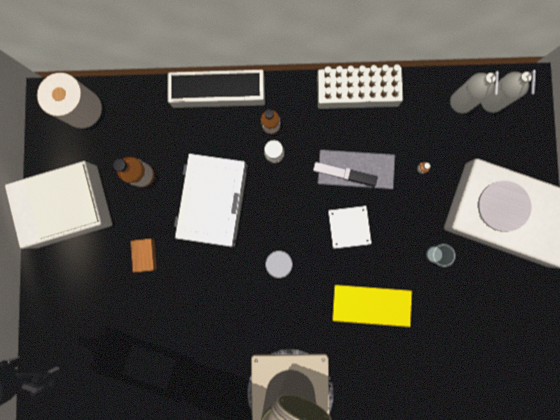

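View pics/wrist0.png

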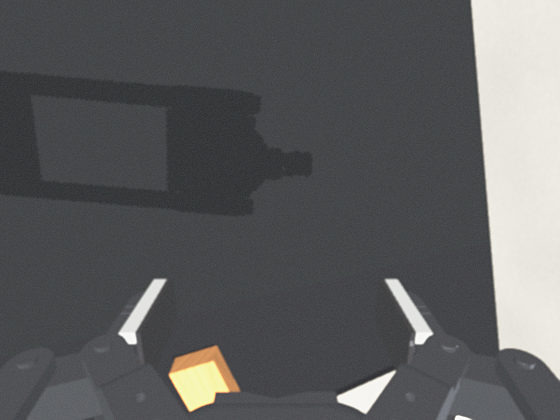

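The scene camera shows the case at (367,195) with its notch at (338,195), the blade on the grey mat at (235,288) and the plate at (207,237). In the top view these are at (212,200) with the notch at (236,204), (345,174), and (350,227).

```bash
cat > m1.py <<'E'
from h import *
np.set_printoptions(precision=1,suppress=True)
H={'notch':54,'lid_hinge':60,'lid_edge':60,'pry_grip':16,'pry_tip':16,'mat_top':3,'plate_top':8,'amber_bottle':0,'white_jar':0,'beaker':0,'dish':0,'amber_vial':0,'weight_case':0,'tall_bottle':0}
for c in ('top','scene'):
    p,d=snap(c,c+'1'); k=r.get_calibration(c)
    for n,h in H.items():
        for a in r.landmark_of(n,c)[:2]:
            u,v=a['pixel']; z=dep(d,u,v)
            print(c,n,round(a['conf'],2),np.array(a['pixel']),'plane',onz(k,u,v,h),'depth',px2w(k,u,v,z))
E
python3 m1.py
```

```text
top notch 0.71 [237.8 202.6] plane [545.4 137.2  54. ] depth [545.9 137.8  49.3]
top notch 0.51 [314.1 165. ] plane [647.8 -81.4  54. ] depth [658.3 -84.7   0.5]
top lid_hinge 0.74 [181.3 192.4] plane [577.4 296.8  60. ] depth [585.4 314.   -0.3]
top lid_hinge 0.17 [278.1 263.3] plane [372.7  25.9  60. ] depth [370.3  27.6  14.2]
top lid_edge 0.78 [238.1 204.9] plane [538.2 135.6  60. ] depth [539.5 137.3  47.2]
top pry_grip 0.97 [354.2 171.2] plane [ 634.  -200.3   16. ] depth [ 631.9 -198.4   28.2]
top pry_grip 0.37 [278.3 264.5] plane [366.9  27.   16. ] depth [366.8  27.   14.1]
top pry_tip 0.79 [314.2 166.3] plane [651.4 -83.9  16. ] depth [654.4 -84.9   0.5]
top mat_top 0.9 [358.2 167.8] plane [ 646.2 -214.6    3. ] depth [ 646.7 -215.     0.7]
top mat_top 0.88 [373.7 304.7] plane [ 246.1 -245.6    3. ] depth [ 245.8 -246.     1.1]
top plate_top 0.68 [346.2 230.4] plane [ 461.6 -172.7    8. ] depth [ 461.6 -172.6    8.8]
top plate_top 0.43 [238.7 199.9] plane [558.1 140.8   8. ] depth [553.5 135.1  49.9]
top amber_bottle 0.86 [270.3 128.8] plane [771.9  44.    0. ] depth [757. 
[... 1859 characters left out ...]
mber_bottle 0.56 [334.9 196.6] plane [510.8 160.9   0. ] depth [537.2 139.3  51.6]
scene white_jar 0.83 [327.6 275.3] plane [694.4  33.3   0. ] depth [714.3  15.7  59.8]
scene beaker 0.74 [102.1 251.4] plane [ 392.1 -424.3    0. ] depth [ 416.3 -418.6   38.7]
scene dish 0.6 [263.5 177.4] plane [371.9  21.3   0. ] depth [381.1  17.3  14.4]
scene amber_vial 0.55 [145.4 333.6] plane [ 632.7 -395.6    0. ] depth [ 645.9 -391.5   33.6]
scene weight_case 0.8 [388.7 131.4] plane [389.1 410.    0. ] depth [405.3 393.   25.8]
scene tall_bottle 0.84 [447.2 194.9] plane [639.1 426.2   0. ] depth [655.5 397.6  42.4]
scene tall_bottle 0.17 [392.  133.4] plane [399.5 414.3   0. ] depth [418.1 394.3  30.2]
```

```bash
cat > m2.py <<'E'
from h import *
np.set_printoptions(precision=1,suppress=True)
def cloud(c,name):
    d=np.load(f'pics/{name}.npy'); p=cv2.imread(f'pics/{name}.png'); k=r.get_calibration(c)
    v,u=np.nonzero(d>0); z=d[v,u]
    K=np.array(k['mtx']);T=np.array(k['cam_to_world'])
    P=(np.linalg.inv(K)@np.c_[u,v,np.ones(len(u))].T*z).T@T[:3,:3].T+T[:3,3]
    return P,p[v,u].astype(int)
def rect(X):
    (cx,cy),(w,h),a=cv2.minAreaRect(X.astype(np.float32)); return np.array([cx,cy,w,h,a])
if __name__=='__main__':
  for c,n in (('top','top1'),('scene','scene1')):
    P,col=cloud(c,n)
    def box(x0,x1,y0,y1,z0,z1): return (P[:,0]>x0)&(P[:,0]<x1)&(P[:,1]>y0)&(P[:,1]<y1)&(P[:,2]>z0)&(P[:,2]<z1)
    m=box(430,700,110,320,57,75); print(c,'lid',rect(P[m][:,:2]),P[m][:,2].mean())
    m=box(380,540,-260,-90,4,20)&(col.min(1)>130); print(c,'plate',rect(P[m][:,:2]),P[m][:,2].mean())
    m=box(560,720,-310,-140,18,40); print(c,'handle',rect(P[m][:,:2]),np.median(P[m][:,2]))
    m=box(590,720,-165,-60,8,40)&(col.min(1)>150); print(c,'blade',rect(P[m][:,:2]),np.median(P[m][:,2]))
    m=box(570,740,-350,-60,-6,10)&(abs(col.mean(1)-100)<45); print(c,'mat',rect(P[m][:,:2]))
E
python3 m2.py
python3 - <<'E'
import cv2
for n,(x,y,w,h) in {'top1':(160,130,270,200),'scene1':(140,130,280,210)}.items():
    p=cv2.imread(f'pics/{n}.png')[y:y+h,x:x+w]; cv2.imwrite(f'pics/{n}z.png',cv2.resize(p,(780,int(780*h/w)),interpolation=cv2.INTER_CUBIC))
E
```

```text
top lid [557.6 219.1 170.5 240.4  80.3] 65.94573965406452
top plate [ 472.5 -182.9  111.7  110.4    5.6] 7.693900804374679
top handle [ 620.9 -200.2  127.5   30.7   74.3] 27.907677283663247
top blade [ 641.9 -125.6   85.8   25.4   74.1] 17.02183128063291
top mat [ 644.9 -201.2  240.   107.2   84.8]
scene lid [557.4 219.1 171.6 244.2  80.7] 67.05360185951233
scene plate [ 471.4 -183.4  116.6  110.4    5.6] 9.14953830626729
scene handle [ 622.  -200.6  128.8   32.3   74.3] 29.101599677425497
scene blade [ 638.7 -125.4   85.1   29.6   73.4] 18.681496366666238
scene mat [ 642.5 -199.   242.2  107.8   85.2]
```

View pics/top1z.png

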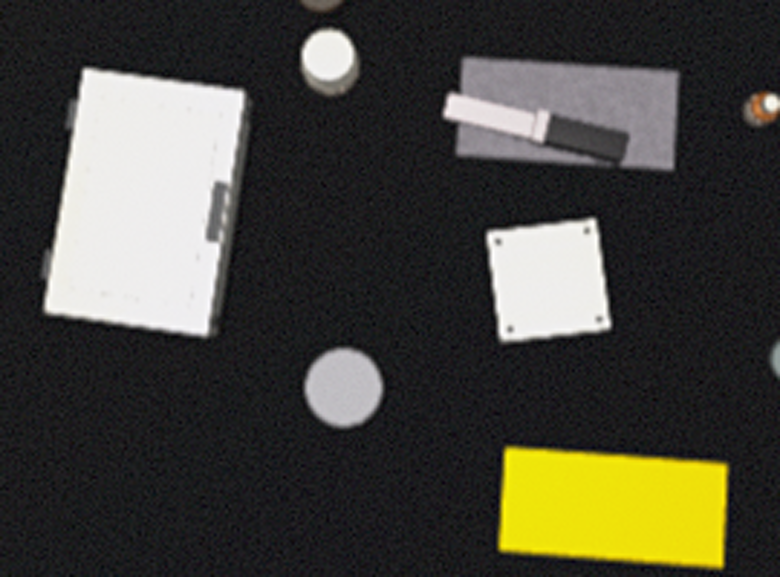

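View pics/scene1z.png

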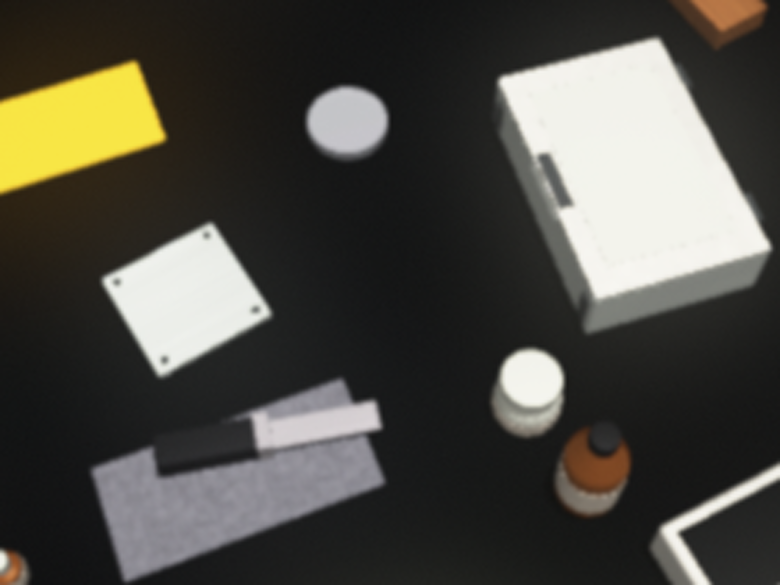

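```bash
cat >> h.py <<'E'
def goal(x,y,z,yaw,tilt=None):
    """print shift/rotvec from present pose to tool-down pose"""
    s=r.sense(); p=np.array(s['tool_pos']); Rm=R.from_euler('xyz',s['tcp_rot'],degrees=True)
    Rg=R.from_euler('xyz',[180,0,yaw],degrees=True)
    if tilt is not None: Rg=Rg*R.from_rotvec(np.radians(tilt))
    d=Rm.inv().apply(np.array([x,y,z])-p)/1000; w=(Rm.inv()*Rg).as_rotvec()
    n=max(np.linalg.norm(d)/.0625,np.degrees(np.linalg.norm(w))/10.7)
    print('t',round(s['time'],2),'pos',np.round(p,1),'rot',np.round(s['tcp_rot'],1),'gap',round(s['finger_gap'],1),'F',np.round(s['ft_force'],1))
    print('shift',np.round(d,4).tolist(),'rot',np.round(w,4).tolist(),'rows>=',round(n,1))
E
python3 - <<'E'
from m2 import *
for c,n in (('top','top1'),('scene','scene1')):
    P,col=cloud(c,n)
    m=(P[:,2]>60)&(P[:,2]<72)&(P[:,0]>420)&(P[:,0]<700)&(P[:,1]>110)&(P[:,1]<320)&(col.min(1)>(150))
    X=P[m][:,:2]; 
    # edges: bin along approx axes, percentile, fit lines
    a=np.radians(80.5); u=np.array([np.cos(a),np.sin(a)]); w=np.array([-u[1],u[0]]); c0=np.array([557.5,219])
    A=(X-c0)@u; B=(X-c0)@w
    for nm,s,t,lo,hi in (('front',B,A,-1,0),('back',B,A,1,0),('right',A,B,-1,0),('left',A,B,1,0)):
        bins=np.arange(-100 if s is B else -60,101 if s is B else 61,8); pts=[]
        for b in bins:
            q=t[abs(s-b)<4]
            if len(q)>3: pts.append((b,q.min() if lo<0 else q.max()))
        pts=np.array(pts); f=np.polyfit(pts[:,0],pts[:,1],1)
        res=pts[:,1]-np.polyval(f,pts[:,0]); k=abs(res)<3; f=np.polyfit(pts[k,0],pts[k,1],1); print(c,nm,'slope deg',np.degrees(np.arctan(f[0])),'off',f[1],k.sum())
    # strip
    m=(P[:,2]>60)&(P[:,2]<72)&(P[:,0]>480)&(P[:,0]<600)&(P[:,1]>125)&(P[:,1]<200)&(col.max(1)<130)
    S=P[m]; print('strip',len(S),((S[:,:2]-c0)@u).mean(),((S[:,:2]-c0)@w).mean(),S[:,2].mean())
E
```

```text
top front slope deg -0.13768958263481093 off -83.79728898963715 25
top back slope deg -0.034995710445166785 off 75.34076748481276 26
top right slope deg 0.2431619255030257 off -118.90244588724136 16
top left slope deg -0.09787951176837767 off 119.33858658691314 16
strip 63 -75.41776535162073 2.0021706678048043 66.25029830963702
scene front slope deg 0.0412029179473947 off -84.78704187067524 24
scene back slope deg -0.5161428816345432 off 75.38030098992112 25
scene right slope deg 0.014838661843725207 off -119.54825066945808 16
scene left slope deg 0.12248807484884029 off 120.17981536253812 16
strip 76 -76.29703023673488 0.4111066780546798 66.90444512637009
```

```bash
python3 -c "
from h import *
goal(600,-190,230,74.2)"
```

```text
t 1.65 pos [157.  579.1 231.3] rot [180.   -0.  164.8] gap 85.6 F [-0.2  0.  -0.3]
shift [-0.6288, -0.6264, 0.0013] rot [-0.0, -0.0, 1.5818] rows>= 14.2
```

```bash
python3 -m crank '[[[-0.04,-0.04,0,0,0,0.1],[-0.08,-0.08,0,0,0,0.2],[-0.12,-0.12,0,0,0,0.3],[-0.16,-0.16,0,0,0,0.4],[-0.2,-0.2,0,0,0,0.5],[-0.24,-0.24,0,0,0,0.6],[-0.28,-0.28,0,0,0,0.7],[-0.32,-0.32,0,0,0,0.8],[-0.36,-0.36,0,0,0,0.9],[-0.4,-0.4,0,0,0,1.0]]]' 0 60
python3 -c "
from h import *
goal(600,-190,230,74.2)"
```

```text
time: 2.9
tool_pos: [439.2, 86.6, 231.7]
tcp_rot: [179.9, 0.0, 107.3]
ft_force: [-0.3, 0.7, 0.4]
finger_gap: 85.4
t 2.9 pos [439.2  86.6 231.7] rot [179.9   0.  107.3] gap 85.4 F [-0.3  0.7  0.4]
shift [-0.312, 0.0711, 0.0018] rot [0.0012, -0.0002, 0.5784] rows>= 5.1
```

```bash
python3 -m crank '[[[-0.05,0.012,0,0,0,0.1],[-0.1,0.024,0,0,0,0.2],[-0.15,0.036,0,0,0,0.3],[-0.2,0.047,0,0,0,0.4],[-0.25,0.059,0,0,0,0.5],[-0.29,0.068,0,0,0,0.578],[-0.312,0.071,0,0,0,0.578],[-0.312,0.071,0,0,0,0.578]]]'
python3 - <<'E'
from h import *
p,d=snap('wrist','w2'); k=r.get_calibration('wrist')
for n in ('pry_grip','pry_tip','mat_top'):
    for a in r.landmark_of(n,'wrist')[:2]: print(n,a['conf'],a['pixel'],onz(k,*a['pixel'],3 if n[0]=='m' else 16))
print(r.sense()['tool_pos'])
E
```

```text
time: 3.9
tool_pos: [600.0, -191.5, 231.2]
tcp_rot: [180.0, -0.0, 74.1]
ft_force: [0.4, 0.5, 0.1]
finger_gap: 85.6
pry_grip 0.68 [316.4, 178.9] [ 640.36742776 -204.28438692   16.        ]
pry_grip 0.6 [297.3, 177.0] [ 621.65907641 -196.8510713    16.        ]
pry_tip 0.7 [297.3, 52.0] [652.04034429 -81.31373855  16.        ]
mat_top 0.96 [316.3, 177.3] [ 641.34582253 -205.90801586    3.        ]
mat_top 0.8 [5.1, 288.5] [ 246.85668771 -236.45987079    3.        ]
[ 599.6774027  -189.07059482  231.91959388]
```

View pics/w2.png

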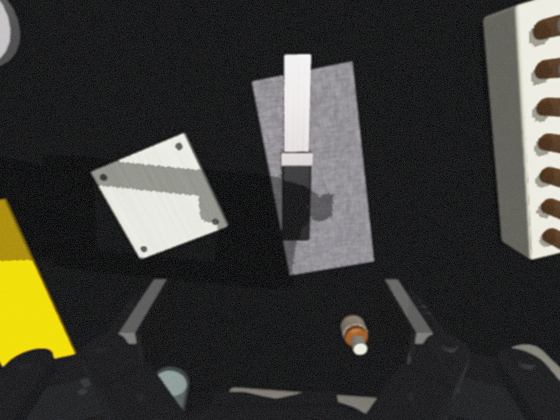

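The wrist view shows the blade lying vertically at column 297 (tip at row 55, handle rear at row 240), so it is aligned with the tool.

```bash
python3 -c "
from h import *
goal(620.5,-198.5,6,74.2)"
```

```text
t 4.1 pos [ 599.7 -189.1  231.9] rot [179.9  -0.   74.3] gap 85.2 F [-0.6  0.8 -0.3]
shift [-0.0036, 0.0224, 0.2259] rot [0.0009, -0.0008, 0.0013] rows>= 3.6
```

```bash
python3 -m crank '[[[-0.0036,0.0224,0.03,0,0,0],[-0.0036,0.0224,0.08,0,0,0],[-0.0036,0.0224,0.13,0,0,0],[-0.0036,0.0224,0.17,0,0,0],[-0.0036,0.0224,0.2,0,0,0],[-0.0036,0.0224,0.215,0,0,0],[-0.0036,0.0224,0.225,0,0,0],[-0.0036,0.0224,0.225,0,0,0]]]' 0 60
python3 -m crank '[[[0,0,0,0,0,0],[0,0,0,0,0,0],[0,0,0,0,0,0],[0,0,0,0,0,0],[0,0,0,0,0,0],[0,0,0,0,0,0],[0,0,0,0,0,0],[0,0,0,0,0,0]]]' 1 100

```

```text
time: 5.1
tool_pos: [620.7, -198.4, 7.3]
tcp_rot: [179.9, -0.0, 74.3]
ft_force: [-0.5, 0.1, -0.5]
finger_gap: 85.5
time: 6.1
tool_pos: [621.6, -198.7, 8.4]
tcp_rot: [179.8, -0.0, 74.3]
ft_force: [-0.7, 0.1, 6.6]
finger_gap: 28.1
```

```bash
python3 -m crank '[[[0,0,-0.005,0,0,0],[0,0,-0.02,0,0,0],[0,0,-0.05,0,0,0],[0,0,-0.09,0,0,0],[0,0,-0.13,0,0,0],[0,0,-0.16,0,0,0],[0,0,-0.16,0,0,0]]]' 
python3 - <<'E'
from h import *
for c in('wrist','scene'):
    p,d=snap(c,c+'3'); k=r.get_calibration(c)
    for n in ('pry_grip','pry_tip'):
        for a in r.landmark_of(n,c)[:1]: print(c,n,a['conf'],a['pixel'],px2w(k,*a['pixel'],dep(d,*a['pixel'])))
# blade points from scene
from m2 import cloud
P,col=cloud('scene','scene3')
m=(P[:,2]>120)&(P[:,2]<230)&(P[:,0]>560)&(P[:,0]<720)&(P[:,1]>-160)&(P[:,1]<-60)
print(len(P[m]))
for y in range(-165,-60,8):
    q=P[m&(abs(P[:,1]-y)<4)]
    if len(q): print(y,np.median(q,0).round(1),col[m&(abs(P[:,1]-y)<4)].mean().round())
goal(620,-200,200,74.2)
E
```

```text
time: 6.98
tool_pos: [623.1, -199.5, 173.0]
tcp_rot: [179.4, 0.0, 74.3]
ft_force: [0.7, -0.3, -0.7]
finger_gap: 27.9
scene pry_grip 0.67 [216.3, 259.0] [ 668.665969   -207.70595583  272.9951643 ]
scene pry_tip 0.96 [276.4, 247.5] [575.39260478 -42.48217706   2.86243744]
444
-157 [ 635.4 -156.5  177.2] 191.0
-149 [ 635.9 -149.2  177.3] 194.0
-141 [ 638.7 -141.3  177.1] 192.0
-133 [ 641.1 -132.9  177.2] 191.0
-125 [ 643.1 -124.9  176.7] 192.0
-117 [ 643.9 -116.9  176.9] 193.0
-109 [ 648.  -109.1  176.6] 194.0
-101 [ 649.9 -101.1  177. ] 191.0
-93 [651.5 -93.1 176.8] 193.0
-85 [648.7 -86.6 176.4] 177.0
t 7.28 pos [ 620.  -198.2  166.2] rot [-180.    -0.1   74.3] gap 28.0 F [-0.5  0.1 -2. ]
shift [-0.0017, 0.0005, -0.0338] rot [-0.0004, -0.001, 0.0014] rows>= 0.5
```

View pics/wrist3.png

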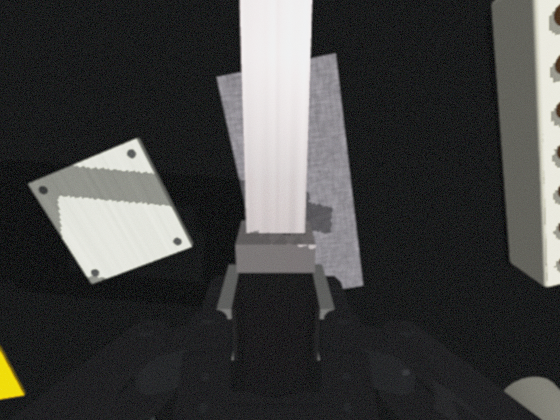

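View pics/scene3.png

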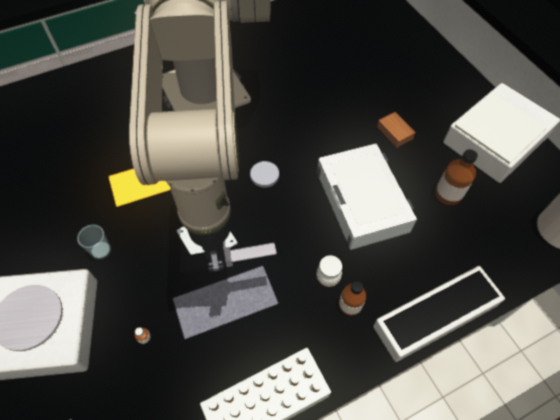

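```bash
python3 -c "
from h import *
goal(517,-22,150,80.55)"
```

```text
t 7.28 pos [ 620.  -198.2  166.2] rot [-1.80e+02 -1.00e-01  7.43e+01] gap 28.0 F [-0.5  0.1 -2. ]
shift [0.1417, -0.1468, 0.0164] rot [-0.0003, -0.001, -0.1094] rows>= 3.3
```

```bash
python3 -m crank '[[[0.03,-0.03,0,0,0,-0.02],[0.06,-0.06,0.005,0,0,-0.04],[0.09,-0.09,0.01,0,0,-0.07],[0.12,-0.12,0.015,0,0,-0.1],[0.142,-0.147,0.016,0,-0.001,-0.1094],[0.142,-0.147,0.016,0,-0.001,-0.1094],[0.142,-0.147,0.016,0,-0.001,-0.1094]]]' 
python3 -c "
from h import *
goal(517,-22,45,80.55)"
```

```text
time: 8.15
tool_pos: [517.0, -21.9, 150.1]
tcp_rot: [-180.0, 0.0, 80.6]
ft_force: [0.7, 0.3, -1.4]
finger_gap: 28.0
t 8.15 pos [517.  -21.9 150.1] rot [-180.     0.    80.6] gap 28.0 F [ 0.7  0.3 -1.4]
shift [-0.0001, 0.0001, 0.1051] rot [-0.0006, 0.0003, 0.0004] rows>= 1.7
```

```bash
python3 -m crank '[[[0,0,0.04,0,0,0],[0,0,0.08,0,0,0],[0,0,0.1,0,0,0],[0,0,0.105,0,0,0],[0,0,0.105,0,0,0],[0,0,0.105,0,0,0]]]' 
python3 - <<'E'
from h import *
for c in('wrist','scene','top'): p,d=snap(c,c+'4')
goal(517,-22,45,80.55)
from m2 import cloud
u=np.array([.164,.9864]); w=np.array([-u[1],u[0]])
for c in('wrist','scene','top'):
    P,col=cloud(c,c+'4')
    if c=='wrist': print(len(P))
    A=(P[:,:2]-[543.3,135.8])@u; B=(P[:,:2]-[543.3,135.8])@w
    m=(A>-110)&(A<-15)&(abs(B)<18)&(P[:,2]>40)&(P[:,2]<70)&(col.min(1)>110)
    for a in range(-110,-20,10):
        q=m&(abs(A-a)<5)
        if q.sum(): print(c,a,q.sum(),'z',np.median(P[q,2]).round(1),'B',np.percentile(B[q],[3,97]).round(1))
    print('tip',A[m].max() if m.any() else None)
    n=(A>5)&(A<40)&(abs(B)<100)&(P[:,2]>57)&(P[:,2]<75)
    print('lid z',np.median(P[n,2]) if n.any() else None)
for n,f in (('scene4',(300,130,140,110)),):
    x,y,w_,h_=f; cv2.imwrite('pics/z4.png',cv2.resize(cv2.imread('pics/scene4.png')[y-0:y+h_,x-60:x+w_-60],(770,605),interpolation=cv2.INTER_CUBIC))
E
```

```text
time: 8.9
tool_pos: [518.1, -22.3, 46.5]
tcp_rot: [179.9, 0.0, 80.5]
ft_force: [0.9, -0.4, -0.7]
finger_gap: 27.7
t 9.05 pos [517.7 -22.1  46.1] rot [179.9   0.   80.6] gap 28.2 F [ 0.6 -0.5 -0.6]
shift [-0.0, -0.0008, 0.0011] rot [0.0013, 0.0003, 0.0003] rows>= 0.0
234244
wrist -110 785 z 54.6 B [-12.1  10.6]
wrist -100 1634 z 54.5 B [-12.   10.5]
wrist -90 1736 z 54.5 B [-12.   10.5]
wrist -80 1901 z 54.5 B [-12.   10.5]
wrist -70 2050 z 54.5 B [-12.1  10.5]
wrist -60 2204 z 54.5 B [-12.1  10.5]
wrist -50 1676 z 54.5 B [-12.1  10.4]
tip -47.732913500208916
lid z None
scene -110 18 z 55.5 B [-14.9   9.6]
scene -100 36 z 56.3 B [-12.8   9.1]
scene -90 35 z 56.4 B [-13.3   7.8]
scene -80 36 z 56.4 B [-13.9   9.2]
scene -70 36 z 56.5 B [-13.4   8.6]
scene -60 33 z 56.8 B [-14.2   7.7]
scene -50 36 z 56.7 B [-14.7   9. ]
scene -40 13 z 56.4 B [-12.9   8.4]
tip -41.54216652967168
lid z 67.27656133411483
top -50 21 z 55.8 B [-13.6   8. ]
top -40 11 z 54.1 B [-12.2   6.8]
tip -41.02059213288182
lid z 65.84509676515722
```

View pics/wrist4.png

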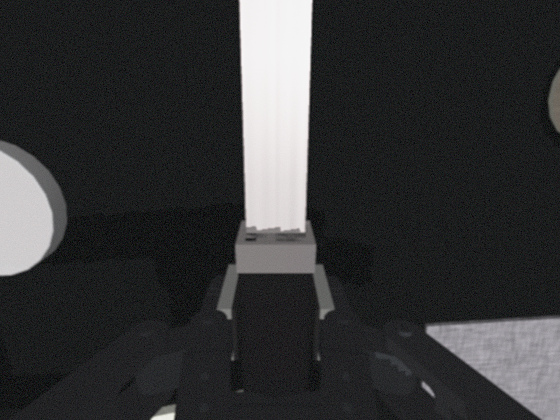

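View pics/z4.png

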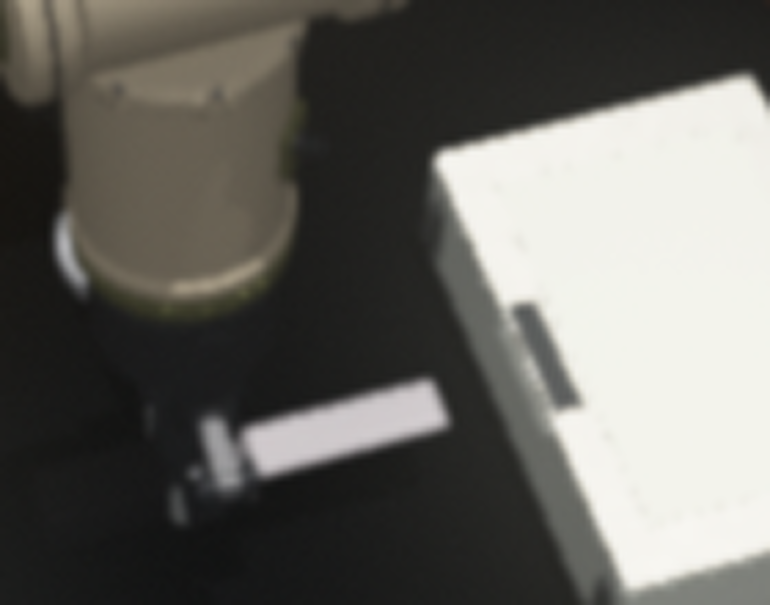

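```bash
python3 -m crank '[[[0.01,-0.001,0.0005,0,0,0],[0.02,-0.001,0.0005,0,0,0],[0.03,-0.001,0.0005,0,0,0],[0.037,-0.001,0.0005,0,0,0],[0.044,-0.001,0.0005,0,0,0],[0.05,-0.001,0.0005,0,0,0],[0.05,-0.001,0.0005,0,0,0]]]' 
```

```text
time: 9.93
tool_pos: [525.0, 27.8, 45.6]
tcp_rot: [179.9, 0.0, 80.6]
ft_force: [0.8, 0.6, 0.3]
finger_gap: 27.9
```

No contact force, so the blade has passed into the notch opening. Going in further.

```bash
python3 -m crank '[[[0.006,0,0,0,0,0],[0.012,0,0,0,0,0],[0.017,0,0,0,0,0],[0.017,0,0,0,0,0]]]'
python3 - <<'E'
from h import *
snap('scene','scene5'); snap('top','top5')
x,y,w_,h_=240,130,140,110; cv2.imwrite('pics/z5.png',cv2.resize(cv2.imread('pics/scene5.png')[y:y+h_,x:x+w_],(770,605),interpolation=cv2.INTER_CUBIC))
E
```

```text
time: 10.42
tool_pos: [527.8, 45.0, 45.6]
tcp_rot: [179.9, 0.0, 80.6]
ft_force: [0.7, -0.4, -1.4]
finger_gap: 28.0
```

View pics/z5.png

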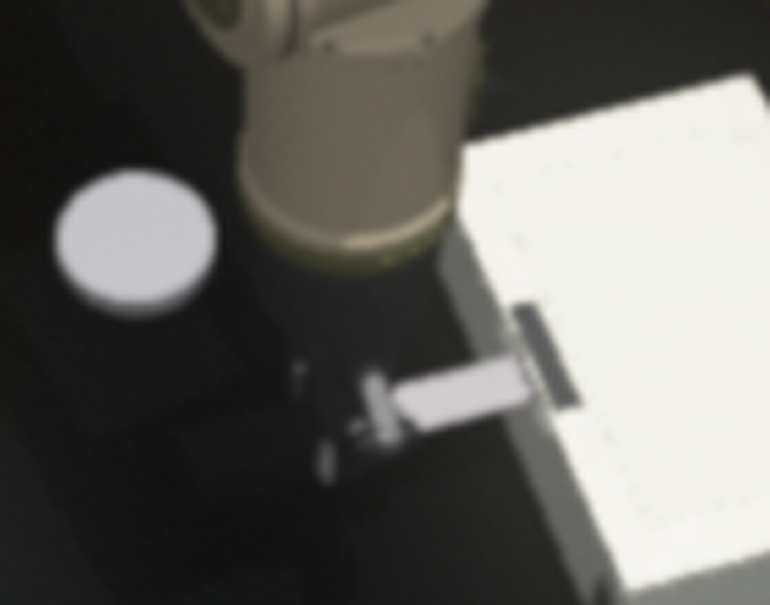

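```bash
python3 -m crank '[[[0,0,-0.005,0,0,0],[0,0,-0.01,0,0,0],[0,0,-0.015,0,0,0],[0,0,-0.02,0,0,0],[0,0,-0.025,0,0,0],[0,0,-0.03,0,0,0],[0,0,-0.035,0,0,0],[0,0,-0.04,0,0,0],[0,0,-0.045,0,0,0],[0,0,-0.05,0,0,0]]]' - 120
python3 -m crank '[[[0,0,-0.005,0,0,0],[0,0,-0.01,0,0,0],[0.002,0,-0.015,0,0,0]]]'
python3 - <<'E'
from h import *
snap('scene','scene6'); snap('top','top6')
x,y,w_,h_=240,110,180,140; cv2.imwrite('pics/z6.png',cv2.resize(cv2.imread('pics/scene6.png')[y:y+h_,x:x+w_],(770,605),interpolation=cv2.INTER_CUBIC))
E
```

```text
time: 11.78
tool_pos: [527.7, 44.6, 95.9]
tcp_rot: [179.9, 0.0, 80.6]
ft_force: [0.4, 1.1, -4.3]
finger_gap: 27.5
time: 12.15
tool_pos: [528.0, 46.4, 111.2]
tcp_rot: [179.9, 0.0, 80.6]
ft_force: [0.0, 0.4, -4.0]
finger_gap: 27.6
```

View pics/z6.png

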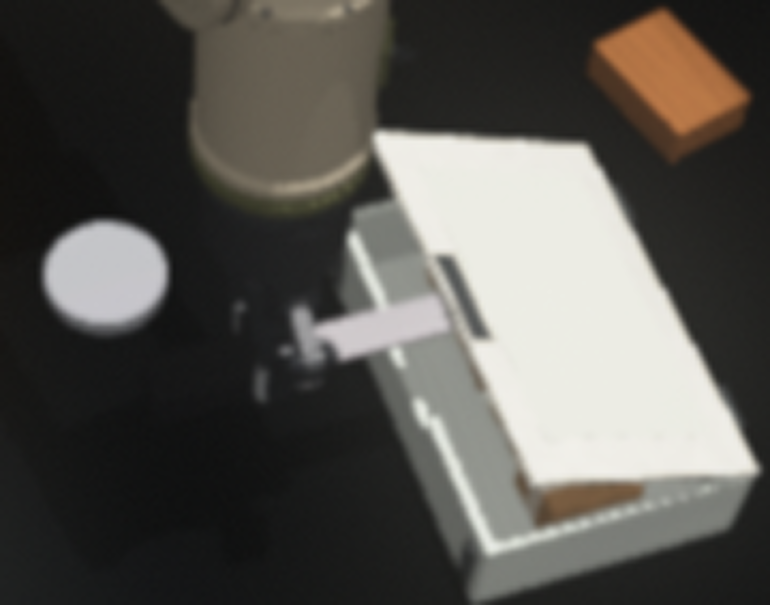

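The cover is up about 0.4 rad, held up by the blade, with cartons now visible inside. Next I swing it along the arc.

```bash
python3 -m crank '[[[0.005,0,-0.007,0,0,0],[0.01,0,-0.0135,0,0,0],[0.017,0,-0.0215,0,0,0],[0.024,0,-0.0295,0,0,0],[0.032,0,-0.036,0,0,0],[0.04,0,-0.043,0,0,0],[0.048,0,-0.048,0,0,0],[0.0575,0,-0.0537,0,0,0],[0.067,0,-0.058,0,0,0],[0.076,0,-0.0616,0,0,0]]]'
python3 -m crank '[[[0.01,0,-0.002,0,0,0],[0.02,0,-0.004,0,0,0],[0.03,0,-0.0045,0,0,0],[0.04,0,-0.0045,0,0,0],[0.05,0,-0.004,0,0,0],[0.06,0,-0.003,0,0,0],[0.06,0,-0.003,0,0,0]]]'
python3 - <<'E'
from h import *
snap('scene','scene7'); snap('top','top7')
x,y,w_,h_=240,60,220,165; cv2.imwrite('pics/z7.png',cv2.resize(cv2.imread('pics/scene7.png')[y:y+h_,x:x+w_],(770,580),interpolation=cv2.INTER_CUBIC))
E
```

```text
time: 13.5
tool_pos: [540.7, 122.4, 173.6]
tcp_rot: [179.9, 0.0, 80.6]
ft_force: [-1.6, -2.0, -1.1]
finger_gap: 27.4
time: 14.38
tool_pos: [550.4, 182.6, 176.2]
tcp_rot: [179.9, -0.0, 80.7]
ft_force: [0.9, -0.0, -0.7]
finger_gap: 27.5
```

View pics/z7.png

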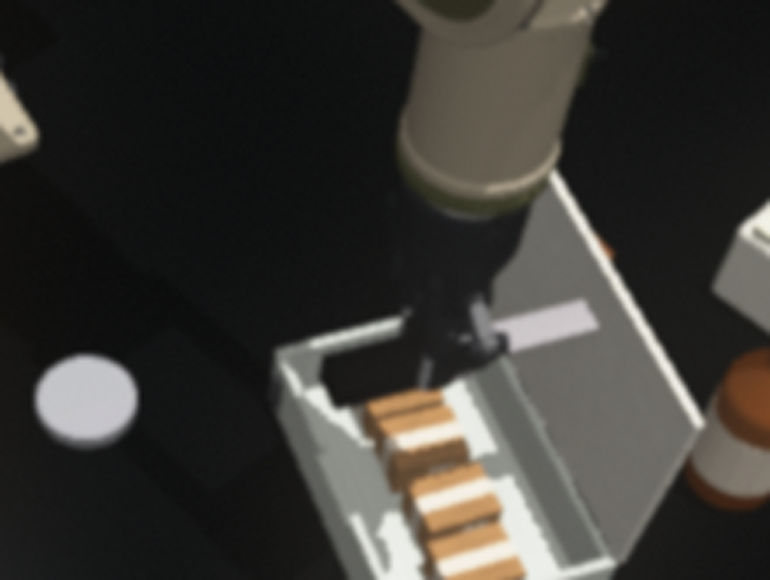

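View pics/top7.png

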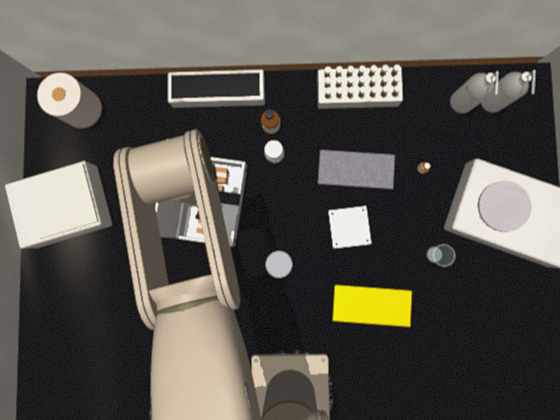

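```bash
python3 -m crank '[[[0.005,0,0.001,0,0,0],[0.01,0,0.001,0,0,0],[0.013,0,0.001,0,0,0],[0.013,0,0.001,0,0,0]]]'
cat > lid.py <<'E'
from m2 import *
import sys
u=np.array([.164,.9864]); w=np.array([-u[1],u[0]])
def lid(tag):
    for c in ('scene','top'):
        snap(c,c+tag); P,col=cloud(c,c+tag)
        A=(P[:,:2]-[543.3,135.8])@u; B=(P[:,:2]-[543.3,135.8])@w
        m=(abs(B)<118)&(A>-30)&(A<230)&(P[:,2]>75)&(P[:,2]<225)&(np.hypot(A-160,P[:,2]-60)<165)
        m&=(abs(col.max(1)-col.min(1))<30)&(col.min(1)>70)
        th=np.degrees(np.arctan2(P[m,2]-60,160-A[m])); h,e=np.histogram(th,bins=np.arange(0,110,2)); i=h.argmax()
        q=th[(th>e[i]-3)&(th<e[i]+5)]; print(c,'lid deg mode',e[i],np.median(q).round(1),len(q))
if __name__=='__main__': lid(sys.argv[1])
E
python3 lid.py 8
```

```text
time: 14.98
tool_pos: [552.4, 195.0, 175.2]
tcp_rot: [179.9, 0.0, 80.7]
ft_force: [-0.2, 0.6, -1.2]
finger_gap: 27.4
scene lid deg mode 98 98.7 2987
top lid deg mode 98 99.0 896
```

```bash
python3 -m crank '[[[-0.03,0,0,0,0,0],[-0.08,0,0,0,0,0],[-0.13,0,0,0,0,0],[-0.18,0,0,0,0,0],[-0.22,0,0,0,0,0],[-0.22,0,0,0,0,0]]]'
python3 -c "
from h import *
goal(644,-212,100,85)"
```

```text
time: 15.82
tool_pos: [516.5, -24.6, 175.5]
tcp_rot: [179.9, 0.0, 80.5]
ft_force: [0.8, 0.6, -1.6]
finger_gap: 27.6
t 15.82 pos [516.5 -24.6 175.5] rot [179.9   0.   80.5] gap 27.6 F [ 0.8  0.6 -1.6]
shift [-0.1637, 0.1567, 0.0759] rot [0.0021, 0.0003, -0.0793] rows>= 3.8
```

```bash
python3 -m crank '[[[-0.04,0.04,0.01,0.001,0,-0.02],[-0.08,0.08,0.03,0.002,0,-0.04],[-0.12,0.12,0.05,0.002,0,-0.06],[-0.15,0.15,0.07,0.002,0,-0.079],[-0.1637,0.1567,0.0759,0.002,0,-0.079],[-0.1637,0.1567,0.0759,0.002,0,-0.079],[-0.1637,0.1567,0.0759,0.002,0,-0.079]]]'
python3 - <<'E'
from h import *
from m2 import cloud
goal(644,-212,9,85)
snap('scene','scene9')
P,col=cloud('scene','scene9')
m=(P[:,2]>70)&(P[:,2]<140)&(P[:,0]>610)&(P[:,0]<690)&(P[:,1]>-170)&(P[:,1]<-80)&(col.min(1)>130)
for y in range(-165,-80,10):
    q=m&(abs(P[:,1]-y)<5)
    if q.any(): print(y,np.median(P[q],0).round(1))
E
```

```text
time: 16.7
tool_pos: [644.3, -210.6, 101.1]
tcp_rot: [179.9, 0.0, 85.0]
ft_force: [-0.5, -0.1, -1.0]
finger_gap: 27.5
t 16.7 pos [ 644.3 -210.6  101.1] rot [179.9   0.   85. ] gap 27.5 F [-0.5 -0.1 -1. ]
shift [-0.0014, -0.0003, 0.0921] rot [0.0011, 0.0001, 0.0006] rows>= 1.5
-165 [ 648.8 -165.   110.9]
-155 [ 651.  -154.8  111.4]
-145 [ 650.7 -145.1  110.8]
-135 [ 653.6 -135.2  111.4]
-125 [ 653.7 -124.6  111.1]
-115 [ 655.3 -114.7  110.8]
-105 [ 654.8 -105.   111. ]
-95 [653.8 -96.2 110.6]
```

View pics/scene9.png

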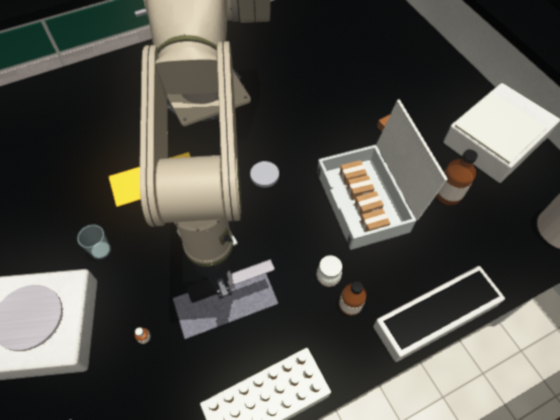

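The cover stands open, and the case shows what looks like four cartons in a row at about (355,172) to (375,218). The blade is level over the mat. Setting it down.

```bash
python3 -m crank '[[[-0.0014,0,0.03,0,0,0],[-0.0014,0,0.06,0,0,0],[-0.0014,0,0.08,0,0,0],[-0.0014,0,0.087,0,0,0],[-0.0014,0,0.091,0,0,0],[-0.0014,0,0.0925,0,0,0],[-0.0014,0,0.0925,0,0,0]]]'
```

```text
time: 17.62
tool_pos: [645.0, -212.3, 9.7]
tcp_rot: [179.8, 0.0, 85.0]
ft_force: [-0.1, -0.4, -2.1]
finger_gap: 27.6
```

```bash
python3 -m crank '[[[0,0,0.001,0,0,0],[0,0,0.001,0,0,0]]]'
python3 -m crank '[[[0,0,0,0,0,0],[0,0,0,0,0,0],[0,0,0,0,0,0],[0,0,0,0,0,0],[0,0,0,0,0,0],[0,0,0,0,0,0]]]' 0
python3 -m crank '[[[0,0,-0.01,0,0,0],[0,0,-0.03,0,0,0],[0,0,-0.07,0,0,0],[0,0,-0.12,0,0,0],[0,0,-0.17,0,0,0],[0,0,-0.22,0,0,0],[0,0,-0.22,0,0,0]]]'
python3 - <<'E'
from h import *
goal(500,60,230,120)
E
```

```text
time: 17.88
tool_pos: [645.2, -212.5, 9.1]
tcp_rot: [179.8, 0.1, 85.0]
ft_force: [-0.3, 0.0, -1.0]
finger_gap: 27.7
time: 18.62
tool_pos: [645.2, -212.5, 9.1]
tcp_rot: [179.8, 0.1, 85.0]
ft_force: [-0.7, -0.3, -0.2]
finger_gap: 84.8
time: 19.5
tool_pos: [647.6, -213.5, 238.4]
tcp_rot: [179.1, 0.3, 85.0]
ft_force: [0.8, -0.8, 0.5]
finger_gap: 85.5
t 19.5 pos [ 647.6 -213.5  238.4] rot [179.1   0.3  85. ] gap 85.5 F [ 0.8 -0.8  0.5]
shift [0.2597, -0.1708, 0.0045] rot [0.0138, 0.0095, -0.6101] rows>= 5.0
```

```bash
python3 -c "
from h import *
goal(556,205,260,170.55)"
```

```text
t 19.5 pos [ 647.6 -213.5  238.4] rot [179.1   0.3  85. ] gap 85.5 F [ 0.8 -0.8  0.5]
shift [0.4089, -0.127, -0.0255] rot [0.0091, 0.0156, -1.4924] rows>= 8.0
```

```bash
python3 -m crank '[[[0.045,-0.014,-0.005,0,0,-0.165],[0.09,-0.028,-0.012,0,0,-0.33],[0.135,-0.042,-0.02,0.005,0.005,-0.5],[0.18,-0.056,-0.0255,0.009,0.01,-0.66],[0.225,-0.07,-0.0255,0.009,0.0156,-0.82],[0.27,-0.084,-0.0255,0.009,0.0156,-0.99],[0.315,-0.098,-0.0255,0.009,0.0156,-1.15],[0.36,-0.112,-0.0255,0.009,0.0156,-1.32],[0.409,-0.127,-0.0255,0.009,0.0156,-1.49],[0.409,-0.127,-0.0255,0.009,0.0156,-1.49]]]'
python3 - <<'E'
from h import *
goal(556,205,260,170.55)
p,d=snap('wrist','w10'); p,d=snap('top','top10')
k=r.get_calibration('top'); P=None
for c in ('wrist','top'):
  for n in ('carton1_mid',):
    if c=='wrist': k=r.get_calibration(c); p,d=snap('wrist','w10')
    else: k=r.get_calibration(c)
    for a in r.landmark_of(n,c): print(c,n,round(a['conf'],2),a['pixel'],onz(k,*a['pixel'],23).round(1))
k=r.get_calibration('top')
p,d=snap('top','top10')
for n in ('pry_grip','pry_tip'):
    for a in r.landmark_of(n,'top')[:1]: print(n,a['conf'],a['pixel'],onz(k,*a['pixel'],16).round(1))
E
```

```text
time: 20.75
tool_pos: [554.7, 208.5, 260.4]
tcp_rot: [179.9, -0.0, 170.8]
ft_force: [0.3, 0.1, -0.6]
finger_gap: 85.6
t 20.75 pos [554.7 208.5 260.4] rot [179.9  -0.  170.8] gap 85.6 F [ 0.3  0.1 -0.6]
shift [-0.0018, -0.0032, 0.0004] rot [0.001, -0.0001, 0.004] rows>= 0.1
wrist carton1_mid 0.58 [278.0, 234.1] [628.6 195.9  23. ]
top carton1_mid 0.64 [216.0, 175.9] [628.7 204.8  23. ]
top carton1_mid 0.15 [214.8, 203.7] [546.8 208.9  23. ]
pry_grip 0.7 [359.0, 163.2] [ 657.4 -215.1   16. ]
pry_tip 0.77 [318.8, 164.6] [656.1 -97.5  16. ]
```

View pics/w10.png

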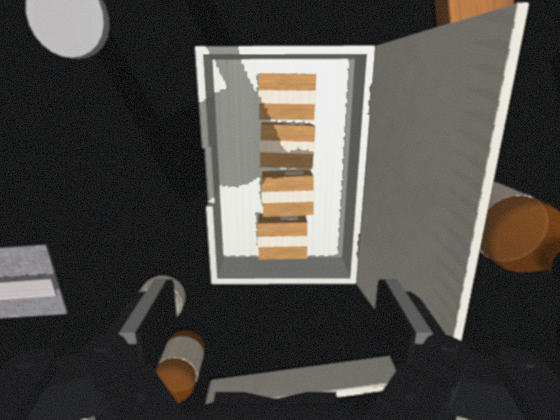

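View pics/top10.png

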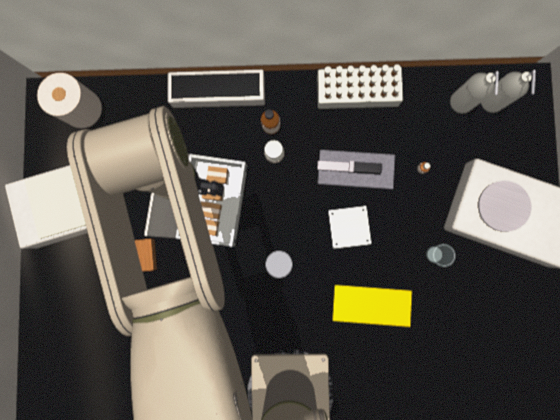

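The wrist view shows four cartons in a column at image rows 97, 146, 193 and 238, columns 258–316.

```bash
cat > car.py <<'E'
from m2 import *
u=np.array([.164,.9864]); w=np.array([-u[1],u[0]]); C=np.array([556.5,214.7])
def tops(name,c='wrist',k=None):
    P,col=cloud(c,name)
    A=(P[:,:2]-C)@u; B=(P[:,:2]-C)@w
    m=(abs(A)<62)&(abs(B)<108)&(P[:,2]>34)&(P[:,2]<48)
    print(c,'n',m.sum(),'z',np.median(P[m,2]).round(1))
    img=np.zeros((280,160),np.uint8)
    i=np.round((B[m]+110)*1.2).astype(int); j=np.round((A[m]+66)*1.2).astype(int)
    img[i,j]=255; img=cv2.morphologyEx(img,cv2.MORPH_CLOSE,np.ones((5,5)))
    n,lab,st,ce=cv2.connectedComponentsWithStats(img)
    for q in range(1,n):
        if st[q,4]<600: continue
        s=lab[i,j]==q; rc=rect(np.c_[A[m][s],B[m][s]]); 
        ctr=C+u*rc[0]+w*rc[1]; print('AB',rc[:2],'wh',rc[2:4],'ang',rc[4],'xy',ctr)
if __name__=='__main__': 
    tops('w10')
E
python3 car.py; python3 - <<'E'
from h import *
p=cv2.imread('pics/w10.png')
k=r.get_calibration('wrist')
C=np.array([556.5,214.7]);u=np.array([.164,.9864]); w=np.array([-u[1],u[0]])
for a,b,z in ((-80,-120,60),(-80,120,60),(80,120,60),(80,-120,60)):
    q=proj(k,np.append(C+a*u+b*w,z)); print(a,b,q)
    cv2.circle(p,tuple(np.round(q).astype(int).tolist()),3,(0,0,255),1)
cv2.imwrite('pics/w10m.png',p)
E
```

```text
wrist n 8957 z 39.1
AB [ -3.  -76.7] wh [55.7 45.3] ang 1.0779666900634766 xy [631.7 199.2]
AB [  2.8 -24.2] wh [56.4 44.7] ang 1.4561240673065186 xy [580.8 213.5]
AB [ 1.6 28.7] wh [44.6 56.2] ang 87.61212158203125 xy [528.4 221. ]
AB [ 1.6 78. ] wh [44.  56.1] ang 88.58230590820312 xy [479.8 229.1]
-80 -120 [213.49671113 284.79454573]
-80 120 [196.88989625  47.78986221]
80 120 [376.32416099  46.68996801]
80 -120 [357.5945441  284.13575073]
```

View pics/w10m.png

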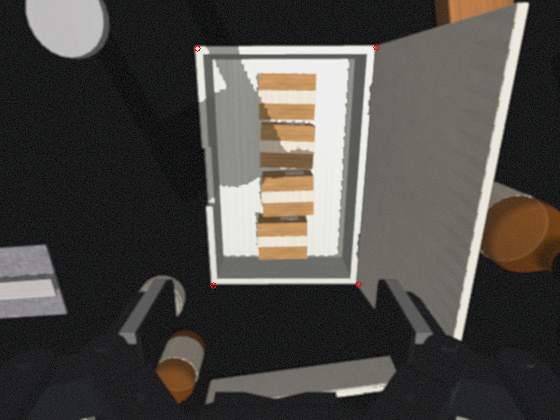

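```bash
python3 -c "
from h import *
goal(631.7,199.2,120,171.6)
goal(631.7,199.2,9,171.6)"
```

```text
t 21.15 pos [556.4 204.  260. ] rot [180.    0.  170.3] gap 85.5 F [ 0.5 -0.7  0.1]
shift [-0.075, 0.0079, 0.1401] rot [0.0, 0.0002, -0.0227] rows>= 2.5
t 21.15 pos [556.4 204.  260. ] rot [180.    0.  170.3] gap 85.5 F [ 0.5 -0.7  0.1]
shift [-0.075, 0.0079, 0.2511] rot [0.0, 0.0002, -0.0227] rows>= 4.2
```

```bash
python3 -m crank '[[[-0.03,0.003,0.01,0,0,-0.02],[-0.06,0.006,0.04,0,0,-0.0227],[-0.075,0.0079,0.08,0,0,-0.0227],[-0.075,0.0079,0.12,0,0,-0.0227],[-0.075,0.0079,0.15,0,0,-0.0227],[-0.075,0.0079,0.16,0,0,-0.0227],[-0.075,0.0079,0.16,0,0,-0.0227]]]' 0 60
python3 -c "
from h import *
goal(631.7,199.2,9.5,171.6)
snap('scene','scene11')"
```

```text
time: 22.02
tool_pos: [631.6, 198.8, 99.9]
tcp_rot: [-180.0, -0.0, 171.6]
ft_force: [-0.9, 0.5, -0.4]
finger_gap: 85.1
t 22.02 pos [631.6 198.8  99.9] rot [-180.    -0.   171.6] gap 85.1 F [-0.9  0.5 -0.4]
shift [-0.0001, 0.0005, 0.0904] rot [-0.0003, -0.0005, -0.0007] rows>= 1.4
```

View pics/scene11.png

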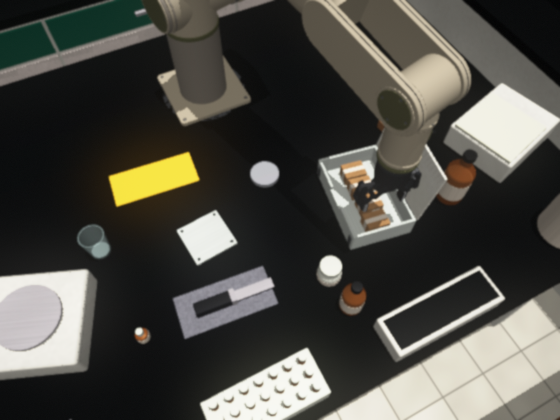

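```bash
python3 -m crank '[[[0,0.0005,0.03,0,0,0],[0,0.0005,0.055,0,0,0],[0,0.0005,0.07,0,0,0],[0,0.0005,0.082,0,0,0],[0,0.0005,0.0895,0,0,0],[0,0.0005,0.0895,0,0,0]]]'
python3 -m crank '[[[0,0,0,0,0,0],[0,0,0,0,0,0],[0,0,0,0,0,0],[0,0,0,0,0,0],[0,0,0,0,0,0],[0,0,0,0,0,0]]]' 1 60
```

```text
time: 22.82
tool_pos: [632.5, 199.5, 11.6]
tcp_rot: [180.0, 0.1, 171.6]
ft_force: [0.7, 0.1, -0.6]
finger_gap: 85.3
time: 23.58
tool_pos: [633.4, 199.7, 12.8]
tcp_rot: [179.9, 0.2, 171.6]
ft_force: [0.1, -0.6, 4.9]
finger_gap: 54.9
```

```bash
python3 -m crank '[[[0,0,-0.005,0,0,0],[0,0,-0.02,0,0,0],[0,0,-0.05,0,0,0],[0,0,-0.09,0,0,0],[0,0,-0.13,0,0,0],[0,0,-0.16,0,0,0],[0,0,-0.16,0,0,0]]]'
python3 -c "
from h import *
goal(500,-80,170,95.6)"
```

```text
time: 24.45
tool_pos: [635.0, 200.2, 177.6]
tcp_rot: [179.8, 0.5, 171.6]
ft_force: [0.6, 0.2, -1.1]
finger_gap: 54.9
t 24.45 pos [635.  200.2 177.6] rot [179.8   0.5 171.6] gap 54.9 F [ 0.6  0.2 -1.1]
shift [0.0926, -0.297, 0.0057] rot [0.0093, 0.0056, 1.326] rows>= 7.1
```

```bash
python3 -m crank '[[[0.01,-0.042,0.001,0.001,0.001,0.18],[0.02,-0.085,0.002,0.003,0.002,0.36],[0.04,-0.128,0.003,0.004,0.003,0.54],[0.055,-0.17,0.004,0.005,0.004,0.72],[0.065,-0.21,0.005,0.006,0.005,0.9],[0.078,-0.25,0.005,0.008,0.005,1.08],[0.09,-0.297,0.0057,0.0093,0.0056,1.24],[0.0926,-0.297,0.0057,0.0093,0.0056,1.326],[0.0926,-0.297,0.0057,0.0093,0.0056,1.326]]]'
python3 -c "
from h import *
goal(475,-265,180,95.6)"
```

```text
time: 25.58
tool_pos: [499.0, -80.3, 168.9]
tcp_rot: [-179.9, -0.0, 95.6]
ft_force: [0.6, 0.2, -0.7]
finger_gap: 54.7
t 25.57 pos [499.  -80.3 168.9] rot [-179.9   -0.    95.6] gap 54.7 F [ 0.6  0.2 -0.7]
shift [-0.1815, -0.0418, -0.0112] rot [-0.0015, -0.0007, -0.0006] rows>= 3.0
```

```bash
python3 -m crank '[[[-0.04,-0.01,-0.005,0,0,0],[-0.09,-0.02,-0.011,0,0,0],[-0.14,-0.03,-0.011,0,0,0],[-0.1815,-0.042,-0.011,0,0,0],[-0.1815,-0.042,-0.011,0,0,0],[-0.1815,-0.042,-0.011,0,0,0],[-0.1815,-0.042,-0.011,0,0,0]]]'
cat > pl.py <<'E'
from m2 import *
import sys
def go(tag,z0=4,z1=13):
    goal(472,-183,12,95.6); snap('wrist','w'+tag); P,col=cloud('wrist','w'+tag)
    m=(abs(P[:,0]-472)<75)&(abs(P[:,1]+183)<75)&(P[:,2]>z0)&(P[:,2]<z1)
    print('plate',rect(P[m][:,:2]),np.median(P[m,2]),m.sum())
    snap('scene','s'+tag)
go(sys.argv[1])
E
python3 pl.py 12
```

```text
time: 26.45
tool_pos: [475.2, -263.6, 179.5]
tcp_rot: [-179.9, -0.1, 95.7]
ft_force: [0.2, 0.3, -1.2]
finger_gap: 55.2
t 26.45 pos [ 475.2 -263.6  179.5] rot [-179.9   -0.1   95.7] gap 55.2 F [ 0.2  0.3 -1.2]
shift [0.0803, 0.0052, 0.1676] rot [-0.0018, -0.0014, 0.0018] rows>= 3.0
plate [ 471.8 -183.6  110.4  110.     5.6] 7.411475096904923 17436
```

View pics/w12.png

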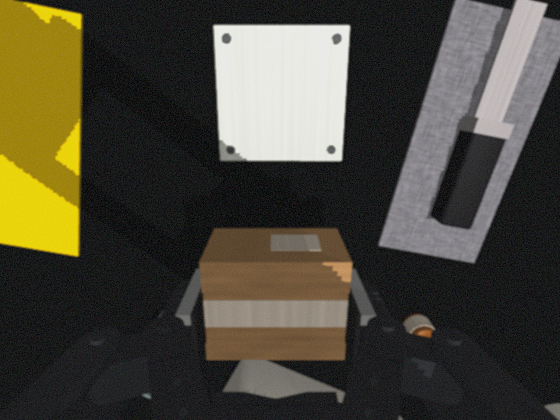

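View pics/s12.png

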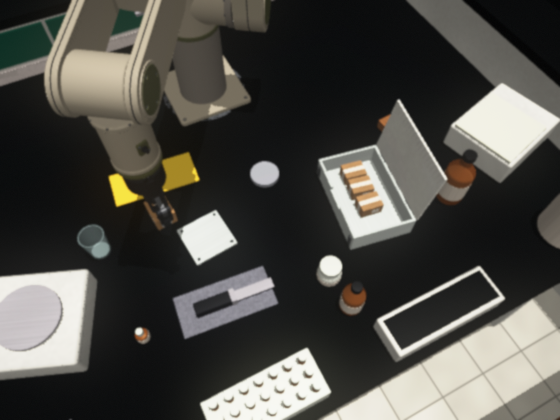

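The wrist view shows the plate squarely at (282,93), the carton held level at (275,295), and the blade on the mat at upper right.

```bash
cat > held.py <<'E'
from m2 import *
def held(name):
    s=r.sense(); p=np.array(s['tool_pos']); yaw=np.radians(s['tcp_rot'][2]); tx=np.array([np.cos(yaw),np.sin(yaw)]); ty=np.array([np.sin(yaw),-np.cos(yaw)])
    P,col=cloud('wrist',name); a=(P[:,:2]-p[:2])@tx; b=(P[:,:2]-p[:2])@ty; z=P[:,2]-p[2]
    brown=(col[:,2]>col[:,0]+25)|(col.min(1)>110)
    m=(abs(a)<40)&(abs(b)<32)&(z>10)&(z<60)&brown
    print('top z hist',[(i,int(((z>i)&(z<=i+2)&m).sum())) for i in range(10,50,2) if ((z>i)&(z<=i+2)&m).sum()>100])
    h=np.median(z[m]); t=m&(abs(z-h)<2.5); q=rect(np.c_[a[t],b[t]]); print('top face z rel TCP',h,'rect(a,b)',q)
    # front face (a>10): lowest z
    f=(abs(b)<20)&(a>15)&(a<30)&(z>-20)&(z<h-2)&brown
    if f.any(): print('front face a',np.median(a[f]),'low z',np.percentile(z[f],2))
if __name__=='__main__':
    import sys; held(sys.argv[1])
E
python3 held.py w12
```

```text
top z hist [(10, 177), (12, 187), (14, 216), (16, 313), (18, 321), (20, 317), (22, 375), (24, 2060), (26, 12314), (28, 109)]
top face z rel TCP 26.528459696647815 rect(a,b) [ 1.7 -0.2 45.9 56.8  0.1]
front face a 23.762501874992992 low z -6.8304432994454745
```

```bash
python3 -c "
from h import *
goal(471.9,-184.9,16,95.6)"
```

```text
t 26.55 pos [ 475.2 -263.9  179.8] rot [-1.799e+02 -1.000e-01  9.570e+01] gap 54.7 F [ 0.1  0.1 -1.2]
shift [0.0788, 0.0048, 0.1638] rot [-0.0015, -0.0009, 0.0014] rows>= 2.9
```

```bash
python3 -m crank '[[[0.03,0.002,0.02,-0.001,-0.001,0.001],[0.06,0.004,0.06,-0.001,-0.001,0.001],[0.0788,0.0048,0.1,-0.001,-0.001,0.001],[0.0788,0.0048,0.13,-0.001,-0.001,0.001],[0.0788,0.0048,0.147,-0.001,-0.001,0.001],[0.0788,0.0048,0.155,-0.001,-0.001,0.001],[0.0788,0.0048,0.155,-0.001,-0.001,0.001],[0.0788,0.0048,0.155,-0.001,-0.001,0.001]]]'
python3 -c "
from h import *
goal(471.9,-184.9,16,95.6)"
```

```text
time: 27.55
tool_pos: [472.9, -185.6, 26.1]
tcp_rot: [179.9, 0.1, 95.6]
ft_force: [-0.1, -0.1, -0.7]
finger_gap: 54.8
t 27.55 pos [ 472.9 -185.6   26.1] rot [1.799e+02 1.000e-01 9.560e+01] gap 54.8 F [-0.1 -0.1 -0.7]
shift [0.0008, -0.001, 0.0101] rot [0.0013, 0.0012, 0.0002] rows>= 0.2
```

```bash
python3 -m crank '[[[0.0008,-0.001,0.005,0,0,0],[0.0008,-0.001,0.009,0,0,0],[0.0008,-0.001,0.011,0,0,0],[0.0008,-0.001,0.011,0,0,0]]]'

```

```text
time: 28.05
tool_pos: [471.8, -184.8, 15.0]
tcp_rot: [179.9, 0.1, 95.6]
ft_force: [0.3, 0.2, -0.3]
finger_gap: 54.7
```

```bash
python3 -m crank '[[[0,0,0,0,0,0],[0,0,0,0,0,0],[0,0,0,0,0,0],[0,0,0,0,0,0],[0,0,0,0,0,0]]]' 0
python3 -m crank '[[[0,0,-0.01,0,0,0],[0,0,-0.04,0,0,0],[0,0,-0.08,0,0,0],[0,0,-0.13,0,0,0],[0,0,-0.18,0,0,0],[-0.03,0,-0.21,0,0,0],[-0.08,0,-0.215,0,0,0],[-0.08,0,-0.215,0,0,0],[-0.08,0,-0.215,0,0,0]]]'
cat > col.py <<'E'
from m2 import *
import sys
def go(tag,top):
    snap('wrist','w'+tag); P,col=cloud('wrist','w'+tag)
    m=(abs(P[:,0]-472)<60)&(abs(P[:,1]+183.6)<60)&(P[:,2]>top-5)&(P[:,2]<top+5)
    print('top face',rect(P[m][:,:2]),np.median(P[m,2]),m.sum())
    goal(472,-183.6,200,95.6)
if __name__=='__main__': go(sys.argv[1],float(sys.argv[2]))
E
python3 col.py 13 42
```

```text
time: 28.68
tool_pos: [471.8, -184.8, 15.0]
tcp_rot: [179.9, 0.1, 95.6]
ft_force: [-0.4, 0.6, 0.8]
finger_gap: 85.8
time: 29.8
tool_pos: [479.1, -264.0, 230.2]
tcp_rot: [179.9, 0.0, 95.6]
ft_force: [-0.3, -0.5, 0.6]
finger_gap: 85.5
top face [ 471.5 -182.5   56.3   42.8    5.6] 41.15428499527164 3180
t 29.85 pos [ 479.1 -263.5  230. ] rot [180.    0.   95.6] gap 85.4 F [-0.8  0.3 -0.1]
shift [0.0802, 0.0007, 0.0299] rot [0.0008, 0.0003, 0.0003] rows>= 1.4
```

View pics/w13.png

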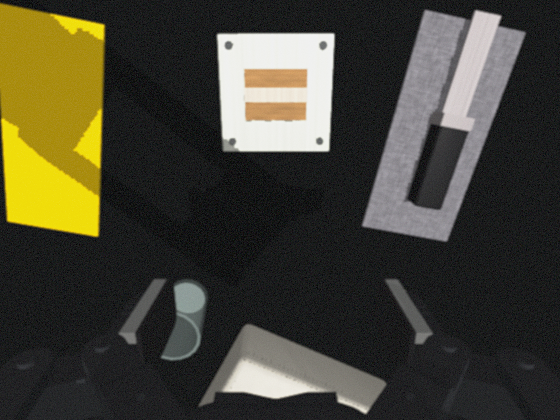

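The first carton stands in the middle of the plate at (276,95), square with it and about 1 mm off centre. On to the second.

```bash
python3 -c "
from h import *
goal(580.8,213.5,200,172)"
```

```text
t 29.85 pos [ 479.1 -263.5  230. ] rot [180.    0.   95.6] gap 85.4 F [-0.8  0.3 -0.1]
shift [0.4648, 0.1478, 0.0299] rot [0.0005, 0.0008, -1.3332] rows>= 7.8
```

```bash
python3 -m crank '[[[0.05,0.016,0,0,0,-0.15],[0.1,0.032,0,0,0,-0.3],[0.155,0.049,0,0,0,-0.45],[0.21,0.067,0,0,0,-0.6],[0.265,0.084,0,0,0,-0.76],[0.32,0.102,0,0,0,-0.92],[0.375,0.12,0.01,0,0,-1.08],[0.43,0.137,0.02,0,0,-1.24],[0.4648,0.1478,0.03,0,0,-1.333],[0.4648,0.1478,0.03,0,0,-1.333]]]'
python3 -m crank '[[[0,0,0,0,0,0],[0,0,0,0,0,0]]]'
python3 - <<'E'
from car import *
snap('wrist','w14'); tops('w14')
goal(580.8,213.5,40,172)
E
```

```text
time: 31.1
tool_pos: [578.8, 216.9, 198.2]
tcp_rot: [-180.0, -0.1, 172.3]
ft_force: [-0.5, 0.4, 0.5]
finger_gap: 85.5
time: 31.35
tool_pos: [578.5, 216.4, 198.4]
tcp_rot: [-180.0, -0.1, 172.3]
ft_force: [0.5, 0.3, 0.1]
finger_gap: 85.7
wrist n 10720 z 39.5
AB [  3.6 -24. ] wh [56.1 44.7] ang 1.6094759702682495 xy [580.8 214.4]
AB [ 2.8 53.6] wh [94.3 56.8] ang 89.92291259765625 xy [504.1 226.2]
t 31.4 pos [578.7 216.2 198.6] rot [-180.    -0.1  172.2] gap 85.3 F [ 0. -1. -0.]
shift [-0.0027, -0.0023, 0.1586] rot [-0.0006, -0.0018, 0.0042] rows>= 2.5
```

```bash
python3 -m crank '[[[-0.0027,-0.002,0.04,0,-0.0018,0],[-0.0027,-0.002,0.09,0,-0.0018,0],[-0.0027,-0.002,0.13,0,-0.0018,0],[-0.0027,-0.002,0.16,0,-0.0018,0],[-0.0027,-0.002,0.178,0,-0.0018,0],[-0.0027,-0.002,0.185,0,-0.0018,0],[-0.0027,-0.002,0.1865,0,-0.0018,0],[-0.0027,-0.002,0.1865,0,-0.0018,0]]]'
python3 -m crank '[[[0,0,0,0,0,0],[0,0,0,0,0,0],[0,0,0,0,0,0],[0,0,0,0,0,0],[0,0,0,0,0,0],[0,0,0,0,0,0]]]' 1 60
```

```text
time: 32.4
tool_pos: [581.9, 214.1, 13.5]
tcp_rot: [180.0, 0.1, 172.2]
ft_force: [0.1, -0.3, 0.1]
finger_gap: 85.6
time: 33.15
tool_pos: [582.9, 214.4, 14.9]
tcp_rot: [179.9, 0.2, 172.2]
ft_force: [-0.1, 0.3, 5.4]
finger_gap: 54.9
```

```bash
python3 -m crank '[[[0,0,-0.005,0,0,0],[0,0,-0.02,0,0,0],[0,0,-0.05,0,0,0],[0,0,-0.09,0,0,0],[0,0,-0.13,0,0,0],[0,0,-0.16,0,0,0],[0,0,-0.16,0,0,0]]]'
python3 -c "
from h import *
goal(480,-150,180,95.6)"
```

```text
time: 34.02
tool_pos: [584.4, 214.9, 179.6]
tcp_rot: [179.8, 0.6, 172.2]
ft_force: [0.6, -0.0, -1.1]
finger_gap: 54.6
t 34.02 pos [584.4 214.9 179.6] rot [179.8   0.6 172.2] gap 54.6 F [ 0.6 -0.  -1.1]
shift [0.0542, -0.3756, -0.0025] rot [0.0105, 0.0064, 1.3377] rows>= 7.2
```

```bash
python3 -m crank '[[[0.006,-0.045,0,0.001,0.001,0.16],[0.012,-0.09,0,0.003,0.002,0.32],[0.018,-0.135,0,0.004,0.003,0.48],[0.025,-0.18,0,0.005,0.004,0.64],[0.032,-0.225,0,0.007,0.005,0.8],[0.038,-0.27,0,0.008,0.006,0.96],[0.045,-0.315,0,0.009,0.006,1.12],[0.052,-0.36,-0.002,0.0105,0.0064,1.28],[0.0542,-0.3756,-0.0025,0.0105,0.0064,1.3377],[0.0542,-0.3756,-0.0025,0.0105,0.0064,1.3377]]]'
python3 -c "
from h import *
goal(477,-265,180,95.6)"
```

```text
time: 35.28
tool_pos: [479.4, -150.3, 179.3]
tcp_rot: [-179.9, -0.0, 95.5]
ft_force: [-0.1, 0.4, -0.7]
finger_gap: 54.7
t 35.27 pos [ 479.4 -150.3  179.3] rot [-179.9   -0.    95.5] gap 54.7 F [-0.1  0.4 -0.7]
shift [-0.114, -0.0135, -0.0008] rot [-0.0009, -0.0009, -0.0009] rows>= 1.8
```

```bash
python3 -m crank '[[[-0.04,-0.005,0,0,0,0],[-0.09,-0.01,0,0,0,0],[-0.114,-0.0135,0,-0.001,-0.001,-0.001],[-0.114,-0.0135,0,-0.001,-0.001,-0.001],[-0.114,-0.0135,0,-0.001,-0.001,-0.001],[-0.114,-0.0135,0,-0.001,-0.001,-0.001]]]'
python3 col.py 15 42; python3 held.py w15
```

```text
time: 36.02
tool_pos: [477.3, -263.5, 179.0]
tcp_rot: [180.0, -0.0, 95.7]
ft_force: [0.5, 0.7, -1.0]
finger_gap: 55.0
top face [ 471.6 -183.3   56.1   43.5    5.7] 41.445335897035875 4479
t 36.08 pos [ 477.3 -263.8  179.2] rot [180.   -0.   95.7] gap 54.8 F [-0.9  0.2 -0.5]
shift [0.0803, 0.0027, -0.0208] rot [0.0001, -0.0001, 0.002] rows>= 1.3
top z hist [(10, 190), (12, 212), (14, 263), (16, 312), (18, 338), (20, 333), (22, 2924), (24, 11123)]
top face z rel TCP 24.37774399491326 rect(a,b) [ 1.8 -0.1 56.6 46.1 89.7]
front face a 23.995785570615276 low z -9.185484138621305
```

View pics/w15.png

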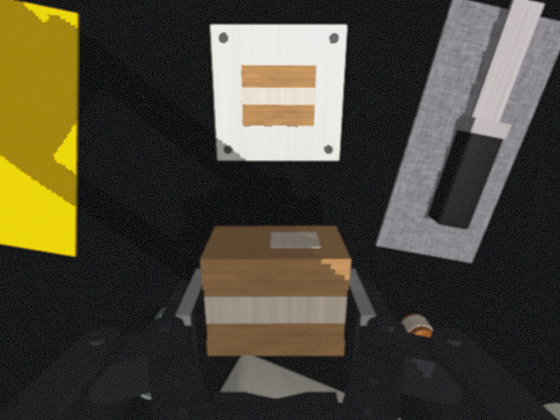

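```bash
python3 -c "
from h import *
goal(471.9,-185.2,60,95.6)"
```

```text
t 36.08 pos [ 477.3 -263.8  179.2] rot [180.   -0.   95.7] gap 54.8 F [-0.9  0.2 -0.5]
shift [0.0787, 0.0024, 0.1192] rot [0.0001, -0.0001, 0.002] rows>= 2.3
```

```bash
python3 -m crank '[[[0.03,0.001,0.01,0,0,0.001],[0.06,0.002,0.03,0,0,0.002],[0.0787,0.0024,0.06,0,0,0.002],[0.0787,0.0024,0.09,0,0,0.002],[0.0787,0.0024,0.108,0,0,0.002],[0.0787,0.0024,0.118,0,0,0.002],[0.0787,0.0024,0.118,0,0,0.002],[0.0787,0.0024,0.118,0,0,0.002]]]'
python3 -c "
from h import *
goal(471.9,-185.2,51,95.6)"
```

```text
time: 37.08
tool_pos: [472.7, -185.7, 62.3]
tcp_rot: [179.9, 0.0, 95.6]
ft_force: [-0.4, 0.1, -1.3]
finger_gap: 54.5
t 37.08 pos [ 472.7 -185.7   62.3] rot [179.9   0.   95.6] gap 54.5 F [-0.4  0.1 -1.3]
shift [0.0006, -0.0007, 0.0113] rot [0.0015, 0.0007, -0.0002] rows>= 0.2
```

```bash
python3 -m crank '[[[0.0006,-0.0007,0.005,0,0,0],[0.0006,-0.0007,0.009,0,0,0],[0.0006,-0.0007,0.011,0,0,0],[0.0006,-0.0007,0.011,0,0,0]]]'

```

```text
time: 37.58
tool_pos: [471.9, -185.2, 51.2]
tcp_rot: [179.9, 0.0, 95.6]
ft_force: [-0.8, -0.9, -1.4]
finger_gap: 54.9
```

```bash
python3 -m crank '[[[0,0,0.001,0,0,0],[0,0,0.001,0,0,0]]]'
python3 -m crank '[[[0,0,0.0005,0,0,0],[0,0,0.0005,0,0,0]]]'
```

```text
time: 37.83
tool_pos: [472.0, -185.3, 50.9]
tcp_rot: [179.9, 0.0, 95.6]
ft_force: [-2.6, 1.1, 6.1]
finger_gap: 55.0
time: 38.08
tool_pos: [472.0, -185.3, 50.9]
tcp_rot: [179.9, 0.0, 95.6]
ft_force: [-3.3, 0.8, 6.6]
finger_gap: 54.9
```

Contact made. Releasing.

```bash
python3 -m crank '[[[0,0,0,0,0,0],[0,0,0,0,0,0],[0,0,0,0,0,0],[0,0,0,0,0,0],[0,0,0,0,0,0]]]' 0
python3 -m crank '[[[0,0,-0.01,0,0,0],[0,0,-0.04,0,0,0],[0,0,-0.08,0,0,0],[0,0,-0.13,0,0,0],[0,0,-0.16,0,0,0],[-0.03,0,-0.175,0,0,0],[-0.08,0,-0.18,0,0,0],[-0.08,0,-0.18,0,0,0],[-0.08,0,-0.18,0,0,0]]]'
python3 col.py 16 76
python3 -c "
from h import *
goal(528.4,221,200,169.5)"
```

```text
time: 38.7
tool_pos: [472.0, -185.3, 50.9]
tcp_rot: [179.9, 0.0, 95.6]
ft_force: [-0.8, -0.0, 0.2]
finger_gap: 85.0
time: 39.83
tool_pos: [479.4, -264.6, 231.1]
tcp_rot: [179.9, 0.0, 95.6]
ft_force: [-0.4, 0.2, -0.7]
finger_gap: 85.2
top face [ 471.7 -182.9   56.3   43.9    5.5] 75.21375948030908 4010
t 39.88 pos [ 479.4 -264.2  231. ] rot [179.9   0.   95.6] gap 85.6 F [ 0.2  1.6 -0. ]
shift [0.0809, 0.0004, 0.0309] rot [0.0011, 0.0002, -0.0] rows>= 1.4
t 39.88 pos [ 479.4 -264.2  231. ] rot [179.9   0.   95.6] gap 85.6 F [ 0.2  1.6 -0. ]
shift [0.4781, 0.096, 0.031] rot [0.0008, 0.0009, -1.2898] rows>= 7.8
```

View pics/w16.png

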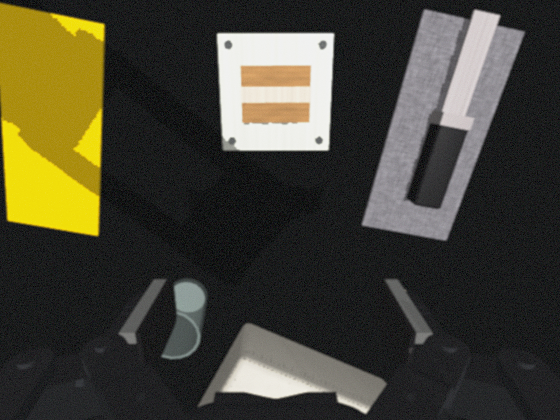

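Two cartons are now stacked at (276,93), flush with each other. The top face reads z = 75 and is within 1 mm of the plate's centre. Third carton next.

```bash
python3 -m crank '[[[0.05,0.01,0,0,0,-0.15],[0.1,0.02,0,0,0,-0.3],[0.155,0.03,0,0,0,-0.45],[0.21,0.042,0,0,0,-0.6],[0.265,0.053,0,0,0,-0.75],[0.32,0.064,0,0,0,-0.9],[0.375,0.075,0.01,0,0,-1.05],[0.43,0.086,0.02,0,0,-1.2],[0.478,0.096,0.03,0.001,0.001,-1.29],[0.478,0.096,0.03,0.001,0.001,-1.29]]]'
python3 -m crank '[[[0,0,0,0,0,0],[0,0,0,0,0,0]]]'
python3 - <<'E'
from car import *
snap('wrist','w17'); tops('w17')
goal(528.4,221,12,169.5)
E
```

```text
time: 41.12
tool_pos: [526.3, 224.9, 199.6]
tcp_rot: [-180.0, -0.2, 169.9]
ft_force: [-0.4, -0.7, 0.8]
finger_gap: 85.5
time: 41.38
tool_pos: [526.0, 224.4, 199.8]
tcp_rot: [-180.0, -0.2, 169.9]
ft_force: [0.3, -0.1, 0.6]
finger_gap: 85.5
wrist n 6499 z 39.4
AB [ 2.3 53.5] wh [94.3 57.2] ang 89.75556945800781 xy [504.1 225.8]
t 41.42 pos [526.3 224.2 200. ] rot [-180.    -0.1  169.8] gap 85.4 F [0.  0.5 0.5]
shift [-0.0031, -0.0027, 0.1879] rot [-0.0002, -0.0023, 0.0057] rows>= 3.0
```

View pics/w17.png

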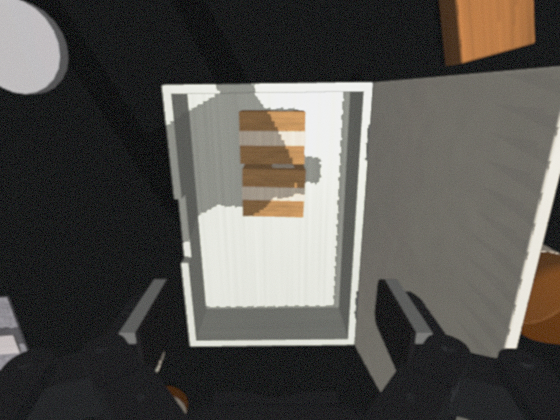

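```bash
python3 -m crank '[[[-0.0031,-0.0027,0.04,0,-0.0023,0.005],[-0.0031,-0.0027,0.09,0,-0.0023,0.005],[-0.0031,-0.0027,0.13,0,-0.0023,0.005],[-0.0031,-0.0027,0.16,0,-0.0023,0.005],[-0.0031,-0.0027,0.18,0,-0.0023,0.005],[-0.0031,-0.0027,0.186,0,-0.0023,0.005],[-0.0031,-0.0027,0.188,0,-0.0023,0.005],[-0.0031,-0.0027,0.188,0,-0.0023,0.005]]]'
python3 -m crank '[[[0,0,0,0,0,0],[0,0,0,0,0,0],[0,0,0,0,0,0],[0,0,0,0,0,0],[0,0,0,0,0,0],[0,0,0,0,0,0]]]' 1 60
python3 -m crank '[[[0,0,-0.005,0,0,0],[0,0,-0.02,0,0,0],[0,0,-0.05,0,0,0],[0,0,-0.09,0,0,0],[0,0,-0.13,0,0,0],[0,0,-0.17,0,0,0],[0,0,-0.19,0,0,0],[0,0,-0.19,0,0,0]]]'
python3 -c "
from h import *
goal(480,-150,205,95.6)"
```

```text
time: 42.42
tool_pos: [529.5, 221.3, 13.3]
tcp_rot: [180.0, 0.1, 169.5]
ft_force: [-0.6, 0.1, 0.1]
finger_gap: 85.4
time: 43.18
tool_pos: [530.6, 221.7, 14.6]
tcp_rot: [179.9, 0.2, 169.5]
ft_force: [-0.9, -0.0, 6.2]
finger_gap: 54.7
time: 44.18
tool_pos: [530.7, 221.8, 206.5]
tcp_rot: [179.8, 0.4, 169.5]
ft_force: [-0.2, -0.6, -1.8]
finger_gap: 55.1
t 44.17 pos [530.7 221.8 206.5] rot [179.8   0.4 169.5] gap 55.1 F [-0.2 -0.6 -1.8]
shift [-0.0176, -0.3749, 0.0003] rot [0.0075, 0.0037, 1.2905] rows>= 6.9
```

```bash
python3 -m crank '[[[-0.002,-0.045,0,0.001,0.001,0.16],[-0.004,-0.09,0,0.002,0.001,0.32],[-0.006,-0.135,0,0.003,0.002,0.48],[-0.009,-0.18,0,0.004,0.002,0.64],[-0.011,-0.225,0,0.005,0.003,0.8],[-0.013,-0.27,0,0.006,0.003,0.95],[-0.015,-0.315,0,0.007,0.003,1.1],[-0.0176,-0.36,0,0.0075,0.0037,1.24],[-0.0176,-0.375,0,0.0075,0.0037,1.2905],[-0.0176,-0.375,0,0.0075,0.0037,1.2905]]]'
python3 -c "
from h import *
goal(477,-265,205,95.6)"
```

```text
time: 45.42
tool_pos: [479.0, -150.3, 203.5]
tcp_rot: [-179.9, -0.1, 95.5]
ft_force: [0.3, -0.2, -0.8]
finger_gap: 55.0
t 45.42 pos [ 479.  -150.3  203.5] rot [-1.799e+02 -1.000e-01  9.550e+01] gap 55.0 F [ 0.3 -0.2 -0.8]
shift [-0.114, -0.0131, -0.0016] rot [-0.0024, -0.0017, -0.0009] rows>= 1.8
```

```bash
python3 -m crank '[[[-0.04,-0.005,0,0,0,0],[-0.09,-0.01,0,0,0,0],[-0.114,-0.0135,0,-0.002,-0.0017,-0.001],[-0.114,-0.0135,0,-0.002,-0.0017,-0.001],[-0.114,-0.0135,0,-0.002,-0.0017,-0.001],[-0.114,-0.0135,0,-0.002,-0.0017,-0.001]]]'
python3 col.py 18 76; python3 held.py w18
python3 -c "
from h import *
goal(472.1,-185.6,94,95.6)"
```

```text
time: 46.18
tool_pos: [476.9, -263.5, 203.2]
tcp_rot: [-180.0, -0.0, 95.7]
ft_force: [-0.2, 0.4, -0.6]
finger_gap: 54.9
top face [ 471.8 -183.6   56.6   44.1    5.7] 75.47310236382106 4893
t 46.23 pos [ 476.9 -263.8  203.3] rot [-180.    -0.    95.7] gap 55.2 F [ 0.5  0.  -0.9]
shift [0.0803, 0.0031, 0.0033] rot [-0.0003, -0.0003, 0.002] rows>= 1.3
top z hist [(10, 188), (12, 199), (14, 301), (16, 311), (18, 330), (20, 344), (22, 1438), (24, 12582), (26, 184)]
top face z rel TCP 24.668024734953917 rect(a,b) [ 2.1 -0.  46.3 56.9  0.7]
front face a 24.377174898766487 low z -8.61940354528261
t 46.23 pos [ 476.9 -263.8  203.3] rot [-180.    -0.    95.7] gap 55.2 F [ 0.5  0.  -0.9]
shift [0.0782, 0.003, 0.1093] rot [-0.0003, -0.0003, 0.002] rows>= 2.2
```

View pics/w18.png

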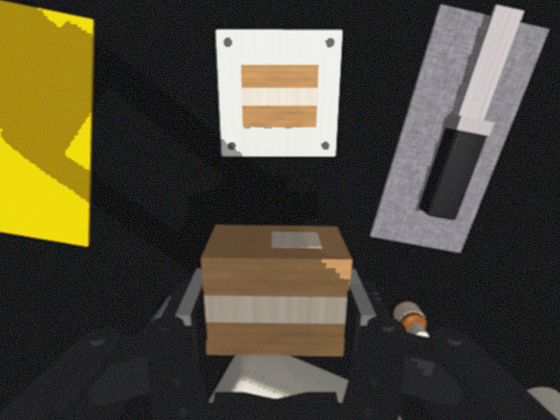

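```bash
python3 -m crank '[[[0.03,0.001,0.01,0,0,0.001],[0.06,0.002,0.03,0,0,0.002],[0.0782,0.003,0.06,0,0,0.002],[0.0782,0.003,0.085,0,0,0.002],[0.0782,0.003,0.1,0,0,0.002],[0.0782,0.003,0.108,0,0,0.002],[0.0782,0.003,0.108,0,0,0.002],[0.0782,0.003,0.108,0,0,0.002]]]'
python3 -c "
from h import *
goal(472.1,-185.6,85,95.6)"
```

```text
time: 47.22
tool_pos: [472.8, -186.1, 96.4]
tcp_rot: [179.9, 0.0, 95.6]
ft_force: [-0.0, 1.1, 0.0]
finger_gap: 55.0
t 47.23 pos [ 472.8 -186.1   96.4] rot [179.9   0.   95.6] gap 55.0 F [-0.   1.1  0. ]
shift [0.0006, -0.0006, 0.0114] rot [0.001, 0.0006, -0.0002] rows>= 0.2
```

```bash
python3 -m crank '[[[0.0006,-0.0006,0.005,0,0,0],[0.0006,-0.0006,0.009,0,0,0],[0.0006,-0.0006,0.011,0,0,0],[0.0006,-0.0006,0.0114,0,0,0],[0.0006,-0.0006,0.0114,0,0,0]]]'

```

```text
time: 47.85
tool_pos: [472.2, -185.6, 85.0]
tcp_rot: [179.9, 0.0, 95.6]
ft_force: [-0.1, -0.3, -1.2]
finger_gap: 55.2
```

```bash
python3 -m crank '[[[0,0,0.0007,0,0,0],[0,0,0.0007,0,0,0]]]'

```

```text
time: 48.1
tool_pos: [472.3, -185.7, 84.6]
tcp_rot: [179.9, 0.0, 95.6]
ft_force: [-1.0, 0.2, 3.3]
finger_gap: 55.0
```

```bash
python3 -m crank '[[[0,0,0,0,0,0],[0,0,0,0,0,0],[0,0,0,0,0,0],[0,0,0,0,0,0],[0,0,0,0,0,0]]]' 0
python3 -m crank '[[[0,0,-0.01,0,0,0],[0,0,-0.04,0,0,0],[0,0,-0.08,0,0,0],[0,0,-0.11,0,0,0],[0,0,-0.14,0,0,0],[-0.03,0,-0.145,0,0,0],[-0.08,0,-0.145,0,0,0],[-0.08,0,-0.145,0,0,0],[-0.08,0,-0.145,0,0,0]]]'
python3 col.py 19 110
python3 -c "
from h import *
goal(479.6,229.4,200,169.5)"
```

```text
time: 48.72
tool_pos: [472.3, -185.7, 84.6]
tcp_rot: [179.9, 0.0, 95.6]
ft_force: [0.3, -0.9, 1.1]
finger_gap: 85.3
time: 49.85
tool_pos: [479.8, -265.1, 230.0]
tcp_rot: [179.9, 0.0, 95.5]
ft_force: [0.1, -0.4, -0.9]
finger_gap: 85.4
top face [ 472.1 -183.    56.5   44.     4.8] 109.31621063382559 5144
t 49.9 pos [ 479.9 -264.7  229.9] rot [179.9   0.   95.6] gap 85.4 F [-0.2  0.2  0.5]
shift [0.0814, 0.0, 0.0299] rot [0.0014, 0.0005, -0.0001] rows>= 1.4
t 49.9 pos [ 479.9 -264.7  229.9] rot [179.9   0.   95.6] gap 85.4 F [-0.2  0.2  0.5]
shift [0.4917, 0.0478, 0.0298] rot [0.0009, 0.0013, -1.2899] rows>= 7.9
```

View pics/w19.png

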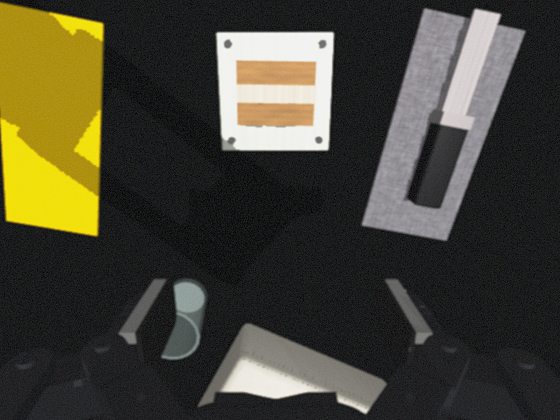

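Three cartons are up at (276,93), with the top face at z = 109 and within 1 mm of centre. Last carton.

```bash
python3 -m crank '[[[0.05,0.005,0,0,0,-0.15],[0.1,0.01,0,0,0,-0.3],[0.155,0.015,0,0,0,-0.45],[0.21,0.02,0,0,0,-0.6],[0.265,0.026,0,0,0,-0.75],[0.32,0.031,0,0,0,-0.9],[0.375,0.037,0.01,0,0,-1.05],[0.43,0.042,0.02,0,0,-1.2],[0.4917,0.0478,0.03,0.001,0.001,-1.29],[0.4917,0.0478,0.03,0.001,0.001,-1.29]]]'
python3 -m crank '[[[0,0,0,0,0,0],[0,0,0,0,0,0]]]'
python3 - <<'E'
from car import *
snap('wrist','w20'); tops('w20')
goal(479.6,229.4,12,169.5)
E
```

```text
time: 51.15
tool_pos: [477.2, 233.9, 198.8]
tcp_rot: [180.0, -0.1, 170.0]
ft_force: [-0.4, -0.1, -0.5]
finger_gap: 85.4
time: 51.4
tool_pos: [477.1, 233.5, 199.2]
tcp_rot: [180.0, -0.1, 169.9]
ft_force: [-0.1, -0.9, -0.1]
finger_gap: 85.6
wrist n 3026 z 39.4
AB [ 2.1 78.4] wh [44.8 56.1] ang 89.0749740600586 xy [479.5 229.6]
t 51.45 pos [477.3 233.2 199.2] rot [180.   -0.1 169.9] gap 85.4 F [1.4 0.  0.6]
shift [-0.0032, -0.0034, 0.1872] rot [0.0003, -0.0014, 0.0066] rows>= 3.0
```

View pics/w20.png

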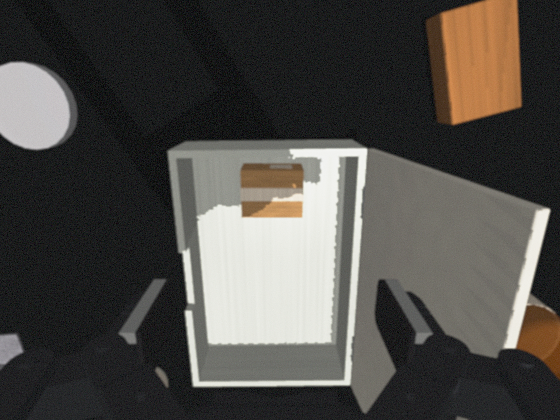

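```bash
python3 -m crank '[[[-0.0032,-0.0034,0.04,0,-0.0014,0.004],[-0.0032,-0.0034,0.09,0,-0.0014,0.004],[-0.0032,-0.0034,0.13,0,-0.0014,0.004],[-0.0032,-0.0034,0.16,0,-0.0014,0.004],[-0.0032,-0.0034,0.18,0,-0.0014,0.004],[-0.0032,-0.0034,0.186,0,-0.0014,0.004],[-0.0032,-0.0034,0.187,0,-0.0014,0.004],[-0.0032,-0.0034,0.187,0,-0.0014,0.004]]]'
python3 -m crank '[[[0,0,0,0,0,0],[0,0,0,0,0,0],[0,0,0,0,0,0],[0,0,0,0,0,0],[0,0,0,0,0,0],[0,0,0,0,0,0]]]' 1 60
python3 -m crank '[[[0,0,-0.005,0,0,0],[0,0,-0.02,0,0,0],[0,0,-0.05,0,0,0],[0,0,-0.09,0,0,0],[0,0,-0.13,0,0,0],[0,0,-0.17,0,0,0],[0,0,-0.205,0,0,0],[0,0,-0.205,0,0,0]]]'
python3 -c "
from h import *
goal(480,-150,218,95.6)"
```

```text
time: 52.45
tool_pos: [480.7, 229.4, 13.5]
tcp_rot: [179.9, 0.1, 169.6]
ft_force: [0.6, -0.1, -0.3]
finger_gap: 85.2
time: 53.2
tool_pos: [481.7, 229.8, 14.7]
tcp_rot: [179.9, 0.2, 169.6]
ft_force: [0.3, -0.7, 6.0]
finger_gap: 55.4
time: 54.2
tool_pos: [482.8, 230.2, 224.6]
tcp_rot: [179.7, 0.6, 169.6]
ft_force: [-0.6, 0.5, -0.8]
finger_gap: 54.7
t 54.2 pos [482.8 230.2 224.6] rot [179.7   0.6 169.6] gap 54.7 F [-0.6  0.5 -0.8]
shift [-0.0656, -0.3746, 0.0051] rot [0.0117, 0.0048, 1.2921] rows>= 6.9
```

```bash
python3 -m crank '[[[-0.008,-0.045,0,0.001,0.001,0.16],[-0.016,-0.09,0,0.002,0.001,0.32],[-0.024,-0.135,0,0.003,0.002,0.48],[-0.032,-0.18,0,0.005,0.002,0.64],[-0.04,-0.225,0,0.006,0.003,0.8],[-0.048,-0.27,0,0.008,0.003,0.95],[-0.056,-0.315,0,0.01,0.004,1.1],[-0.0656,-0.36,0,0.0117,0.0048,1.24],[-0.0656,-0.375,0.003,0.0117,0.0048,1.292],[-0.0656,-0.375,0.003,0.0117,0.0048,1.292]]]'
python3 -c "
from h import *
goal(477,-265,218,95.6)"
```

```text
time: 55.45
tool_pos: [479.1, -150.5, 219.0]
tcp_rot: [-179.9, -0.1, 95.6]
ft_force: [0.1, 1.1, -1.0]
finger_gap: 54.7
t 55.45 pos [ 479.1 -150.5  219. ] rot [-1.799e+02 -1.000e-01  9.560e+01] gap 54.7 F [ 0.1  1.1 -1. ]
shift [-0.1137, -0.0131, 0.0009] rot [-0.0017, -0.0013, -0.0007] rows>= 1.8
```

```bash
python3 -m crank '[[[-0.04,-0.005,0,0,0,0],[-0.09,-0.01,0,0,0,0],[-0.114,-0.0131,0,-0.0017,-0.0013,-0.001],[-0.114,-0.0131,0,-0.0017,-0.0013,-0.001],[-0.114,-0.0131,0,-0.0017,-0.0013,-0.001],[-0.114,-0.0131,0,-0.0017,-0.0013,-0.001]]]'
python3 col.py 21 110; python3 held.py w21
python3 -c "
from h import *
goal(472.1,-185.6,128,95.6)"
```

```text
time: 56.2
tool_pos: [477.4, -263.8, 219.0]
tcp_rot: [180.0, -0.0, 95.7]
ft_force: [-0.1, -0.5, -1.3]
finger_gap: 54.8
top face [ 472.1 -183.6   56.5   44.1    4.6] 109.39629620393141 5548
t 56.25 pos [ 477.4 -264.   219. ] rot [180.   -0.   95.7] gap 54.9 F [-0.1  0.2 -0.9]
shift [0.0806, 0.0027, 0.019] rot [0.0003, -0.0001, 0.0022] rows>= 1.3
top z hist [(10, 221), (12, 219), (14, 290), (16, 324), (18, 316), (20, 344), (22, 2009), (24, 11982), (26, 110), (40, 112)]
top face z rel TCP 24.543621490718053 rect(a,b) [ 2.   0.  56.9 45.3 89.5]
front face a 23.885476879393536 low z -8.332203874746012
t 56.25 pos [ 477.4 -264.   219. ] rot [180.   -0.   95.7] gap 54.9 F [-0.1  0.2 -0.9]
shift [0.0785, 0.0025, 0.091] rot [0.0003, -0.0001, 0.0022] rows>= 1.9
```

View pics/w21.png

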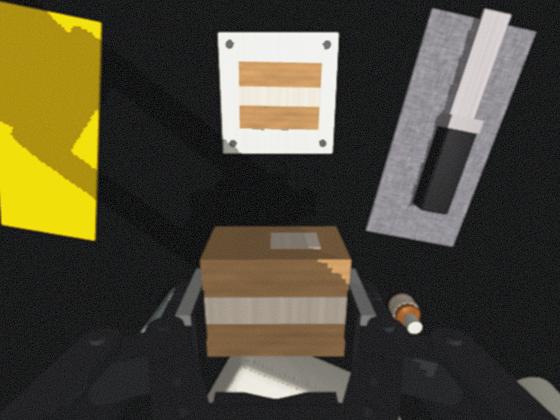

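```bash
python3 -m crank '[[[0.03,0.001,0,0,0,0.001],[0.06,0.002,0.015,0,0,0.002],[0.0785,0.0025,0.04,0,0,0.002],[0.0785,0.0025,0.065,0,0,0.002],[0.0785,0.0025,0.082,0,0,0.002],[0.0785,0.0025,0.09,0,0,0.002],[0.0785,0.0025,0.09,0,0,0.002],[0.0785,0.0025,0.09,0,0,0.002]]]'
python3 -c "
from h import *
goal(472.1,-185.6,119,95.6)"
```

```text
time: 57.25
tool_pos: [472.7, -186.1, 130.0]
tcp_rot: [179.9, 0.0, 95.6]
ft_force: [-0.6, -0.7, -1.4]
finger_gap: 54.7
t 57.25 pos [ 472.7 -186.1  130. ] rot [179.9   0.   95.6] gap 54.7 F [-0.6 -0.7 -1.4]
shift [0.0006, -0.0005, 0.011] rot [0.0014, 0.0007, -0.0001] rows>= 0.2
```

```bash
python3 -m crank '[[[0.0006,-0.0006,0.005,0,0,0],[0.0006,-0.0006,0.009,0,0,0],[0.0006,-0.0006,0.0105,0,0,0],[0.0006,-0.0006,0.011,0,0,0],[0.0006,-0.0006,0.011,0,0,0]]]'

```

```text
time: 57.88
tool_pos: [472.0, -185.6, 119.0]
tcp_rot: [179.9, 0.0, 95.6]
ft_force: [0.2, -0.6, -0.6]
finger_gap: 54.7
```

```bash
python3 -m crank '[[[0,0,0.0007,0,0,0],[0,0,0.0007,0,0,0]]]'

```

```text
time: 58.12
tool_pos: [472.2, -185.7, 118.7]
tcp_rot: [179.9, 0.1, 95.6]
ft_force: [-0.5, 0.1, 2.4]
finger_gap: 55.0
```

```bash
python3 -m crank '[[[0,0,0,0,0,0],[0,0,0,0,0,0],[0,0,0,0,0,0],[0,0,0,0,0,0],[0,0,0,0,0,0]]]' 0
python3 -m crank '[[[0,0,-0.01,0,0,0],[0,0,-0.04,0,0,0],[0,0,-0.08,0,0,0],[0,0,-0.11,0,0,0],[0,0,-0.13,0,0,0],[-0.03,0,-0.13,0,0,0],[-0.08,0,-0.13,0,0,0],[-0.08,0,-0.13,0,0,0],[-0.08,0,-0.13,0,0,0]]]'
python3 col.py 22 144
python3 -c "
from h import *
snap('scene','scene22')
goal(540,60,260,80.55)"
```

```text
time: 58.75
tool_pos: [472.2, -185.7, 118.7]
tcp_rot: [179.9, 0.1, 95.6]
ft_force: [0.6, -0.1, -0.2]
finger_gap: 85.5
time: 59.88
tool_pos: [479.5, -264.9, 248.3]
tcp_rot: [179.9, -0.0, 95.6]
ft_force: [0.8, 0.0, 0.3]
finger_gap: 85.8
top face [ 472.1 -183.6   56.5   43.5    5.6] 143.49620861127448 5762
t 59.92 pos [ 479.6 -264.5  248.4] rot [179.9   0.   95.6] gap 85.4 F [-0.3  0.7  1.4]
shift [0.0813, 0.0003, 0.0484] rot [0.0013, 0.0, 0.0] rows>= 1.5
t 59.98 pos [ 479.7 -264.3  248.6] rot [179.9   0.   95.6] gap 85.3 F [ 0.2  0.3 -0.2]
shift [0.3169, 0.0918, -0.0114] rot [0.0016, 0.0001, 0.2633] rows>= 5.3
```

View pics/w22.png

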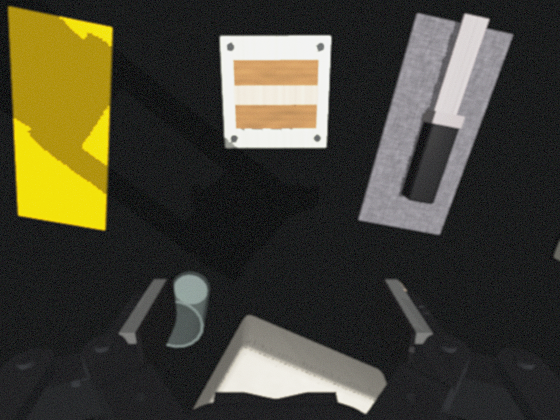

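View pics/scene22.png

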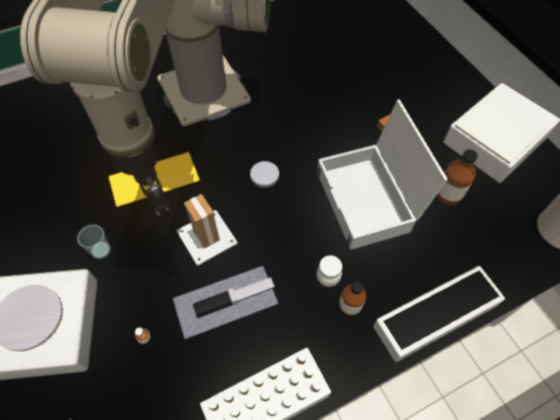

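The column of four is true: its top face is at z = 143.5, within 0.5 mm of the plate's centre and square to it. The case is empty and the blade lies on the mat. Now to shut the cover: I'll close the fingers and go over and behind it.

```bash
python3 -c "
from h import *
goal(540,100,300,80.55)"
```

```text
t 59.98 pos [ 479.7 -264.3  248.6] rot [179.9   0.   95.6] gap 85.3 F [ 0.2  0.3 -0.2]
shift [0.3567, 0.0958, -0.0514] rot [0.0016, 0.0001, 0.2633] rows>= 6.0
```

```bash
python3 -m crank '[[[0.05,0.013,-0.02,0,0,0.04],[0.1,0.027,-0.04,0,0,0.08],[0.15,0.04,-0.0514,0,0,0.12],[0.2,0.054,-0.0514,0,0,0.16],[0.25,0.067,-0.0514,0,0,0.2],[0.3,0.08,-0.0514,0,0,0.24],[0.34,0.091,-0.0514,0.0016,0,0.2633],[0.3567,0.0958,-0.0514,0.0016,0,0.2633],[0.3567,0.0958,-0.0514,0.0016,0,0.2633]]]' 1 40
python3 -c "
from h import *
goal(580.2,357.8,300,80.55)"
```

```text
time: 61.1
tool_pos: [539.6, 101.1, 300.0]
tcp_rot: [-180.0, 0.0, 80.7]
ft_force: [0.4, -0.1, -0.3]
finger_gap: -0.3
t 61.1 pos [539.6 101.1 300. ] rot [-180.     0.    80.7] gap -0.3 F [ 0.4 -0.1 -0.3]
shift [0.2599, -0.0014, -0.0001] rot [-0.0001, 0.0004, 0.0029] rows>= 4.2
```

```bash
python3 -m crank '[[[0.04,0,0,0,0,0],[0.09,0,0,0,0,0],[0.14,0,0,0,0,0.003],[0.19,-0.001,0,0,0,0.003],[0.24,-0.001,0,0,0,0.003],[0.26,-0.0014,0,0,0,0.003],[0.26,-0.0014,0,0,0,0.003],[0.26,-0.0014,0,0,0,0.003]]]'
python3 lid.py 23
python3 -c "
from h import *
goal(580.2,357.8,186,80.55)"
```

```text
time: 62.1
tool_pos: [580.7, 356.0, 300.0]
tcp_rot: [-180.0, 0.1, 80.5]
ft_force: [-0.8, 0.0, 0.7]
finger_gap: -0.0
scene lid deg mode 98 98.7 3583
top lid deg mode 98 99.0 2571
t 62.2 pos [580.7 356.2 300.3] rot [180.    0.   80.4] gap 0.1 F [-0.8 -0.5 -0.1]
shift [0.0016, -0.0008, 0.1143] rot [0.0003, 0.0005, -0.0018] rows>= 1.8
```

View pics/scene23.png

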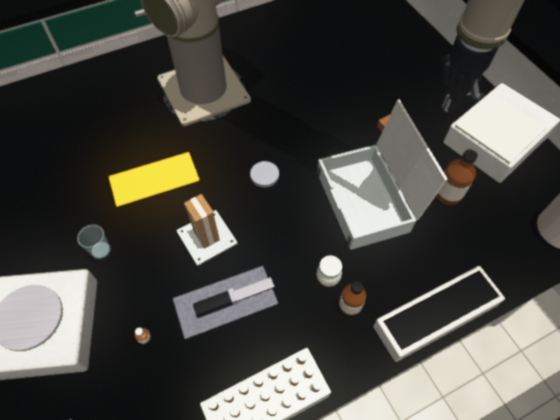

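```bash
python3 -m crank '[[[0.0016,-0.0008,0.04,0,0,-0.0018],[0.0016,-0.0008,0.08,0,0,-0.0018],[0.0016,-0.0008,0.105,0,0,-0.0018],[0.0016,-0.0008,0.113,0,0,-0.0018],[0.0016,-0.0008,0.113,0,0,-0.0018]]]'
python3 -m crank '[[[-0.01,0,0,0,0,0],[-0.02,0,-0.001,0,0,0],[-0.028,0,-0.001,0,0,0],[-0.034,0,-0.002,0,0,0],[-0.04,0,-0.003,0,0,0],[-0.047,0,-0.003,0,0,0]]]'
```

```text
time: 62.82
tool_pos: [580.4, 357.2, 187.8]
tcp_rot: [180.0, 0.0, 80.5]
ft_force: [-1.4, 0.4, 1.7]
finger_gap: -0.4
time: 63.58
tool_pos: [572.6, 310.6, 191.0]
tcp_rot: [180.0, 0.0, 80.5]
ft_force: [-0.2, 2.0, 0.8]
finger_gap: -0.0
```

```bash
python3 -m crank '[[[-0.011,0,0.001,0,0,0],[-0.022,0,0.002,0,0,0],[-0.035,0,0.004,0,0,0],[-0.0475,0,0.0075,0,0,0],[-0.0597,0,0.0125,0,0,0],[-0.0712,0,0.0184,0,0,0],[-0.082,0,0.0255,0,0,0],[-0.0923,0,0.0335,0,0,0]]]'
python3 lid.py 24
```

```text
time: 64.58
tool_pos: [557.3, 218.7, 157.0]
tcp_rot: [180.0, 0.0, 80.5]
ft_force: [1.2, 1.3, 0.4]
finger_gap: -0.4
scene lid deg mode 48 49.8 1309
top lid deg mode 48 48.4 810
```

View pics/scene24.png

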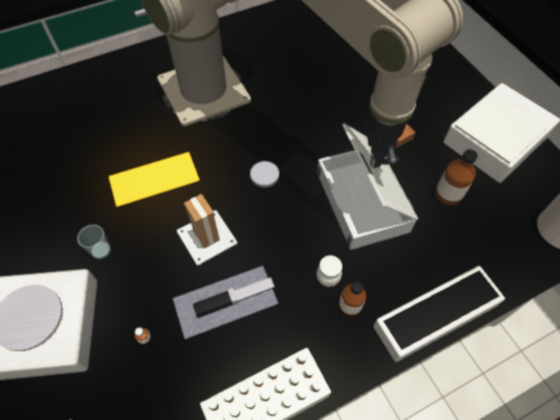

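```bash
python3 -m crank '[[[-0.0093,0,0.009,0,0,0],[-0.0176,0,0.019,0,0,0],[-0.0248,0,0.0297,0,0,0],[-0.031,0,0.041,0,0,0],[-0.036,0,0.0532,0,0,0],[-0.04,0,0.0655,0,0,0],[-0.0415,0,0.073,0,0,0],[-0.0425,0,0.079,0,0,0]]]'
python3 -m crank '[[[0,0,0.004,0,0,0],[0,0,0.007,0,0,0],[0,0,0.009,0,0,0],[0,0,0.011,0,0,0],[0,0,0.011,0,0,0]]]'
python3 -c "
from h import *
goal(557,175,66,80.55)"
```

```text
time: 65.68
tool_pos: [549.0, 176.0, 76.2]
tcp_rot: [-179.9, 0.1, 80.5]
ft_force: [-0.4, -0.2, 1.5]
finger_gap: 0.2
time: 66.3
tool_pos: [549.2, 176.1, 66.0]
tcp_rot: [-179.9, 0.1, 80.5]
ft_force: [-2.1, -1.2, 6.4]
finger_gap: 0.2
t 66.3 pos [549.2 176.1  66. ] rot [-1.799e+02  1.000e-01  8.050e+01] gap 0.2 F [-2.1 -1.2  6.4]
shift [0.0003, 0.0079, 0.0] rot [-0.0019, 0.002, -0.0015] rows>= 0.1
```

```bash
python3 -m crank '[[[0,0,0.001,0,0,0],[0,0,0.001,0,0,0]]]'
python3 -m crank '[[[0,0,-0.01,0,0,0],[0,0,-0.05,0,0,0],[0,0,-0.1,0,0,0],[0,0,-0.15,0,0,0],[0,0,-0.18,0,0,0],[0,0,-0.18,0,0,0]]]'
python3 -c "
from h import *
goal(330,330,250,80.55)"
```

```text
time: 66.55
tool_pos: [549.2, 176.0, 66.0]
tcp_rot: [-179.9, 0.1, 80.5]
ft_force: [-4.4, -1.3, 7.5]
finger_gap: 0.0
time: 67.3
tool_pos: [551.6, 177.0, 250.4]
tcp_rot: [179.7, -0.1, 80.5]
ft_force: [0.7, 0.3, -0.6]
finger_gap: -0.1
t 67.3 pos [551.6 177.  250.4] rot [ 1.797e+02 -1.000e-01  8.050e+01] gap -0.1 F [ 0.7  0.3 -0.6]
shift [0.1143, -0.2438, -0.0007] rot [0.0049, -0.0009, -0.0012] rows>= 4.3
```

```bash
python3 -m crank '[[[0.025,-0.055,0,0,0,0],[0.05,-0.11,0,0,0,0],[0.075,-0.165,0,0,0,0],[0.1,-0.22,0,0,0,0],[0.1143,-0.2438,0,0,0,0],[0.1143,-0.2438,0,0,0,0]]]' 0
cat > fin.py <<'E'
from m2 import *
for c in ('top','scene'):
    n=c+'F'; snap(c,n); P,col=cloud(c,n); k=r.get_calibration(c)
    def box(x0,x1,y0,y1,z0,z1): return (P[:,0]>x0)&(P[:,0]<x1)&(P[:,1]>y0)&(P[:,1]<y1)&(P[:,2]>z0)&(P[:,2]<z1)
    u=np.array([.164,.9864]); w=np.array([-u[1],u[0]]); A=(P[:,:2]-[543.3,135.8])@u; B=(P[:,:2]-[543.3,135.8])@w
    m=(abs(B)<100)&(A>5)&(A<150)&(P[:,2]>40)&(P[:,2]<110)
    f=np.polyfit(160-A[m],P[m,2],1); print(c,'lid slope rad',f[0],'z',P[m,2].mean())
    m=box(430,520,-230,-140,136,152); print(c,'col top',rect(P[m][:,:2]),np.median(P[m,2]))
    m=box(560,720,-310,-140,18,40); print(c,'handle',rect(P[m][:,:2]),np.median(P[m,2]))
    m=box(560,740,-350,-60,-6,10)&(abs(col.mean(1)-100)<45); print(c,'mat',rect(P[m][:,:2]))
    for t,h in (('pry_grip',16),('mat_top',3),('amber_bottle',0),('white_jar',0),('dish',0),('tall_bottle',0),('weight_case',0),('beaker',0),('amber_vial',0)):
        for a in r.landmark_of(t,c)[:1]: print(t,round(a['conf'],2),onz(k,*a['pixel'],h))
E
python3 fin.py
```

```text
time: 68.05
tool_pos: [328.1, 330.8, 248.2]
tcp_rot: [179.8, -0.0, 80.7]
ft_force: [0.2, -0.2, 1.0]
finger_gap: 85.6
top lid slope rad -0.0006240779348232416 z 66.08185538311383
top col top [ 473.5 -182.8   56.    44.8    5.6] 143.52854580067765
top handle [ 646.4 -208.8  136.    30.8   85.1] 27.963039194528164
top mat [ 644.7 -206.6  229.8  107.4   84.7]
pry_grip 0.9 [ 647.8 -208.4   16. ]
mat_top 0.87 [ 246.5 -240.7    3. ]
amber_bottle 0.74 [773.4  44.3   0. ]
white_jar 0.78 [706.3  34.9   0. ]
dish 0.97 [374.1  25.6   0. ]
tall_bottle 0.81 [641.9 439.7   0. ]
weight_case 0.69 [407.  429.3   0. ]
beaker 0.65 [ 386.4 -430.8    0. ]
amber_vial 0.68 [ 636.9 -396.6    0. ]
scene lid slope rad 3.862007060910111e-05 z 67.34720396227291
scene col top [ 474.  -183.1   58.4   44.8    5.4] 145.05457990185306
scene handle [ 647.8 -209.6  138.7   31.9   84.4] 28.88257796015091
scene mat [ 641.8 -204.4  231.6  108.5   84.9]
pry_grip 0.92 [ 642.3 -213.7   16. ]
mat_top 0.92 [ 646.7 -201.2    3. ]
amber_bottle 0.96 [782.5  45.4   0. ]
white_jar 0.9 [695.1  32.9   0. ]
dish 0.71 [362.6  29.1   0. ]
tall_bottle 0.26 [ 448.3 -167.2    0. ]
weight_case 0.69 [392.2 417.1   0. ]
beaker 0.86 [ 394.1 -431.     0. ]
amber_vial 0.75 [ 634.7 -398.1    0. ]
```

View pics/sceneF.png

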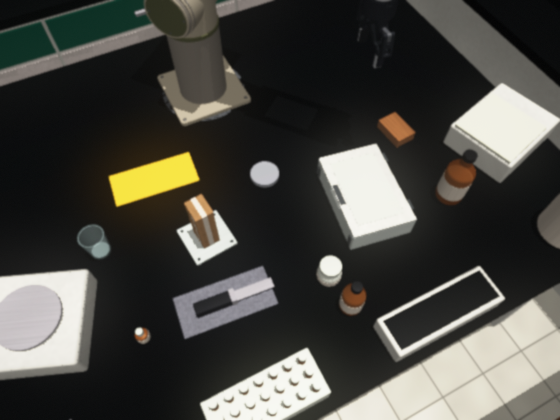

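View pics/topF.png

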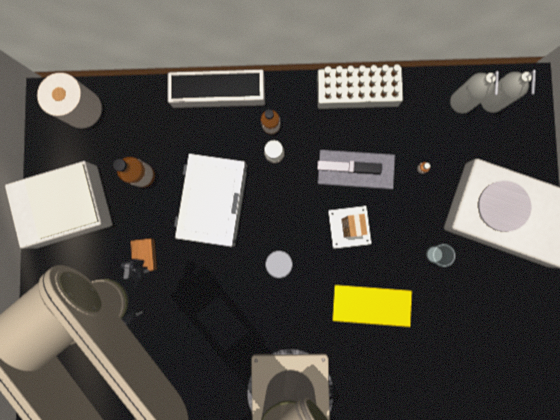

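Both pictures agree: cover shut and level, column of four upright on the plate, blade on the mat, bystanders in place, gripper clear. Handing in.

```bash
python3 -c "
from bench import r
s=r.sense(); print(s['time'],s['tool_pos'],s['ft_force'])
print(r.hand_in())"
```

```text
69.05 [329.97784972 330.02525805 249.30511677] [-0.6012293 -0.101445  -0.9431327]
the job is handed in; nothing more can be done
None
```

I did the whole job and handed it in at about 69 s. I pried the cover up with the blade at the notch, swung it to about 1.72 rad and laid the blade back on the mat. All four cartons went from the case onto the plate in one column. Then I pushed the cover down with closed fingers until it seated; the contact force was about 7 N.

**Last checks:**
- **Cover:** slope under 0.001 rad in both the top and scene cameras, so it is shut.
- **Column:** the wrist camera put the top carton within 0.5 mm of the plate's centre, square to the plate, with its top face at z = 143.5 mm. The scene and top cameras put it about 2 mm off centre. The lower cartons were measured only as each was placed, all within about 1 mm of centre.
- **Blade:** flat on the mat with its grip point near the middle. I saw no sign of a knock or of the grip slackening.
- **Bystanders:** all looked unmoved in both pictures.

**Where the checks disagreed:** the detector gave a bogus low-confidence hit for the tall bottle in the scene view (0.26, at the column). It also took the yellow mat for `mat_top` in the top view, and its bystander positions scattered by 10–15 mm. I judged these against the pictures and ignored them.

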